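Make up two electronics lab kits

TASK

Make up two lab kits from the parts on the bench mat. Filter kit, in the blue tray: the copper ring coil in the compartment with the dark foam floor, the orange capacitor in the white one; power kit, in the yellow tray: the silver finned heat sink on the dark foam, the black capacitor in the white compartment. Stand each part upright in the middle of its compartment, setting it down without dropping it or tipping it over, and leave the green capacitor, the relay and the screwdriver where they are.

Things in the scene. Friction and masses are not known exactly. Their poses are not given: they have to be found in the camera images.
- blue_tray: Shallow blue kit tray, fixed, 208 x 108 mm (x, y); walls 4 thick, rim 10 above the bench. A 4 mm wall as high as the rim divides it into two compartments, 98 x 100 inside, centred at x = +51 and -51, y = 0; level hard floors 3 above the bench: dark foam look at +x, white at -x. Origin: centre of underside; x along its length, away from the robot within 0.3 rad; z up.
- yellow_tray: Shallow yellow kit tray, fixed, 208 x 108 mm (x, y); walls 4 thick, rim 10 above the bench. A 4 mm wall as high as the rim divides it into two compartments, 98 x 100 inside, centred at x = +51 and -51, y = 0; level hard floors 3 above the bench: dark foam look at -x, white at +x. Origin: centre of underside; x along its length, away from the robot within 0.3 rad; z up.
- coil_center (a point): Copper-wire ring coil lying flat, a round disc 52 in diameter over the wire and 36 mm high, with a dark hole in the middle of its top; about 0.14 kg, loose on the bench. Origin (this point): its centre, half-way up. z up. Grip it anywhere across its diameter. Stands upright at the start, its centre 100 mm or more from its neighbours'.
- film_cap_center (a point): Orange box-shaped film capacitor, 44 (x) x 26 (y) x 40 mm high, rounded edges, loose on the bench. Origin (this point): its centre, half-way up. z up; grip it across its 26 mm sides (along y). Stands upright at the start, its centre 100 mm or more from its neighbours'.
- heat_sink_center (a point): Silver aluminium heat sink with upright fins running along x, 44 (x) x 40 (y) x 40 mm high, loose on the bench, fins up. Origin (this point): its centre, half-way up. z up; it can be gripped across y (outer fins) or x. Stands upright at the start, its centre 100 mm or more from its neighbours'.
- black_cap_center (a point): Upright black round can capacitor with a silver top, 35 in diameter, 56 mm high, loose on the bench. Origin (this point): its centre, half-way up. z up (axis). Stands upright at the start, its centre 100 mm or more from its neighbours'.
- green_cap_center (a point): Green round can capacitor with a silver top, 32 in diameter, 44 mm high; belongs to neither kit, stays where it is. Origin (this point): its centre, half-way up. z up (axis).
- relay_center (a point): White box-shaped relay with a black base and a small red mark on top, 40 (x) x 30 (y) x 38 mm high; belongs to neither kit, stays where it is. Origin (this point): its centre, half-way up. z up.
- screwdriver_grip (a point): Screwdriver with a grey handle, 190 mm long, lying across the bench beyond the parts; stays where it is. This point is in the middle of its handle, x along the blade.
There are look-alikes about, which are no part of the job. Several things look just like the part that bears black_cap_center: the one meant starts farthest from the robot's base.

How it is judged:
At the end, for the whole second after the job is handed in: Each of the four parts in its own compartment: centre within 15 mm of the middle along both tray axes, resting on the floor (within 4 mm), upright within 0.1 rad, at rest and released; the green capacitor, relay and screwdriver within 15 mm of their starting places (x of coil_center in the frame of blue_tray between 0.036 and 0.066 m and y of coil_center in the frame of blue_tray between -0.015 and 0.015 m and z of coil_center in the frame of blue_tray between 0.017 and 0.025 m and angle between each of coil_center, film_cap_center, heat_sink_center, black_cap_center's own z axis and vertical below 0.1 rad and linear speed of each of coil, film_cap, heat_sink, black_cap below 0.02 m/s and angular speed of each of coil, film_cap, heat_sink, black_cap below 0.2 rad/s and x of film_cap_center in the frame of blue_tray between -0.066 and -0.036 m and y of film_cap_center in the frame of blue_tray between -0.015 and 0.015 m and z of film_cap_center in the frame of blue_tray between 0.019 and 0.027 m and x of heat_sink_center in the frame of yellow_tray between -0.066 and -0.036 m and y of heat_sink_center in the frame of yellow_tray between -0.015 and 0.015 m and z of heat_sink_center in the frame of yellow_tray between 0.019 and 0.027 m and x of black_cap_center in the frame of yellow_tray between 0.036 and 0.066 m and y of black_cap_center in the frame of yellow_tray between -0.015 and 0.015 m and z of black_cap_center in the frame of yellow_tray between 0.027 and 0.035 m and distance of each of green_cap_center, relay_center, screwdriver_grip from where it was at the start of the episode below 0.015 m); the robot touches nothing.
It fails at once if a kit part is dropped (from more than about 15 mm), thrown or knocked flying ((linear speed of coil above 0.55 m/s and contact force between the fingers and coil below 0.01 N) or (linear speed of film_cap above 0.55 m/s and contact force between the fingers and film_cap below 0.01 N) or (linear speed of heat_sink above 0.55 m/s and contact force between the fingers and heat_sink below 0.01 N) or (linear speed of black_cap above 0.55 m/s and contact force between the fingers and black_cap below 0.01 N)).
It fails at once if a kit part is tipped over (angle between any of coil_center, film_cap_center, heat_sink_center, black_cap_center's own z axis and vertical above 0.6 rad).
It fails at once if the green capacitor, the relay or the screwdriver is moved by more than 15 mm (distance of any of green_cap_center, relay_center, screwdriver_grip from where it was at the start of the episode above 0.015 m).
It also fails if it takes over 106 s, if anything falls off the work surface, if the arm or the gripper's body presses on something with over 40 N, if the wrist force passes 120 N, or if a joint passes its speed limit or range.

ROBOT

A 6-joint arm with a two-finger parallel gripper is mounted at the origin on the work surface. World frame = base frame: x ahead of the robot, y to its left, z up, the work surface at z = 0. Lengths are in m, angles in rad, forces in N, time in s.
With the tool pointing down it reaches from about 0.3 to 0.875 m from the base axis. Payload 6.4 kg.
Tool frame: the origin (TCP) lies at the very end of the fingers, on their centre line; the grasp point (between the pads) lies 19 mm behind it; z points along the fingers, x is the direction in which the jaws open and shut, and the axes are right-handed (so a half turn about z gives the same grasp; the last joint's range is limited). The gripper opens to 85 mm and grips with 20 to 120 N. Pads are 22 mm wide; open, the fingers measure 114 mm over their backs; the gripper's body (76 mm by 85 mm) begins 54 mm behind the grasp point. The pads swing forward as they close: fully open they stand 13 mm farther back than shut.
Start: joints at [1.083, 0.181, 1.607, -0, 1.354, -0.206], TCP at [0.16, 0.552, 0.209] pointing down, gripper open.
Joint ranges: [-2.99, 2.99], [-0.89, 2.07], [0.3, 2.58], [-1.14, 4.28], [0, 2.63], [-3.12, 3.12]. Speed limits (rad/s): [2.57, 2.57, 3.01, 3.14, 3.14, 3.14].

INTERFACE

Orientations are given as a unit quaternion [w, x, y, z].
In Python, from plant import get_obs, camera, hand_in gives the robot as it stands.
- The arm moves only by the tool servo_tool, never from a script. Its argument "deltas" is a list of rows, each a list of 7 numbers: the shift along the tool's x, y, z in m, then the turn, a rotation vector about the tool's x, y, z in degrees, then the opening, from 0 (shut) to 1 (fully open). A call has 1 to 8 rows; each row is the pose to reach, as a shift and turn from the pose measured when the call began, along the tool's axes at that moment; what a row does not reach only later rows make up. A row lasts 1/12 s, in which the tool goes at most 41.7 mm and 7.16 degrees, less where a joint would pass 70% of its speed; a pose out of reach is approached as far as the arm can. A call with a gripper value outside its range is refused whole. The fingers move at their own pace and stop on an object; the grip force is fixed at half the most. Time passes only in rows, so rows that repeat a pose let the fingers close. It gives the time, the measured TCP pose, the force and the opening at its end, in the units of the state.
- get_obs(): the state, without advancing time (a new reading comes with each control period).
- camera(name): name is "scene" or "top"; returns a dict with "color" (480x640x3 uint8, red, green, blue), "range_z" (480x640 float32, m along the optical axis (not along the pixel's ray), 0 where there is no reading), "fx", "fy", "cx", "cy" (pixels), "rvec" (rotation vector, rad) and "tvec" (3), from world to camera coordinates, as OpenCV has them. Camera axes: x right, y down, z forward; pixel columns grow to the right and rows downward; lengths in m; the calibration is good to about 2 mm. A picture is of the moment at which its call begins.
- hand_in(): hands the job in, once; it reports no verdict.
The state is a dict: "time": time; "joint_positions": joint angles; "qvel": joint speeds; "effort": joint torques, N m; "ee_pos": TCP position; "eef_rot": TCP orientation; "wrist_force": force on the tool from outside, world axes, zero at the start; "moment": the same for the moment, N m; "gripper_width": finger opening in m.
Only numpy, scipy, OpenCV 4.12 (cv2) and the standard library are available. Lean on these libraries where they do the work, as an engineer would, in place of code of your own. Each camera call takes 0.05 s, during which the arm holds its last target.

## Working session

There is one attempt and no reset: what is moved stays moved. The work goes in short steps, Python scripts to look and compute and a tool call to move; the robot and the scene stay as the last step left them, time stands still between calls to the robot, and variables do not carry over. Pictures are saved under pics/ and viewed, and the job is handed in when it is done.

Besides the shell and the picture viewer there is one more tool, called after "Request:" as name(argument=value, ...), one argument or row to a line, values as JSON. servo_tool: Moves the arm, as the interface text tells. Its arguments: {"type":"object","properties":{"deltas":{"type":"array","items":{"type":"array","items":{"type":"number"}}}},"required":["deltas"]}

```bash
ls; mkdir -p pics; python3 - <<'E'
from plant import get_obs,camera
import cv2,numpy as np
o=get_obs();print({k:np.round(v,3) for k,v in o.items()})
for n in("top","scene"):
    c=camera(n);cv2.imwrite(f"pics/{n}0.png",c["color"][:,:,::-1]);np.save(f"{n}0.npy",c,allow_pickle=True)
    print(n,c["fx"],c["cx"],c["cy"],c["rvec"],c["tvec"])
E
```

```text
pics
{'time': np.float64(0.0), 'joint_positions': array([ 1.083,  0.182,  1.608, -0.   ,  1.354, -0.206]), 'qvel': array([-0.001,  0.001, -0.002,  0.001,  0.001,  0.   ]), 'effort': array([ 2.0000e-03, -4.4487e+01, -3.5134e+01, -0.0000e+00,  9.0000e-03,
       -0.0000e+00]), 'ee_pos': array([0.16 , 0.552, 0.208]), 'eef_rot': array([ 0.   ,  0.799,  0.601, -0.001]), 'wrist_force': array([ 0.1  , -0.555, -0.514]), 'moment': array([-0.027, -0.075, -0.024]), 'gripper_width': np.float64(0.085)}
top 495.24245489163843 319.0588275014366 233.44626884647374 [ 2.18649653 -2.15453957  0.13056794] [-0.02688346  0.5136245   0.90968892]
scene 445.39930849310736 319.5735030728671 239.74046724251872 [ 1.95816237  1.0946751  -0.59890442] [-0.25482771 -0.20141629  1.14520857]
```

View pics/top0.png

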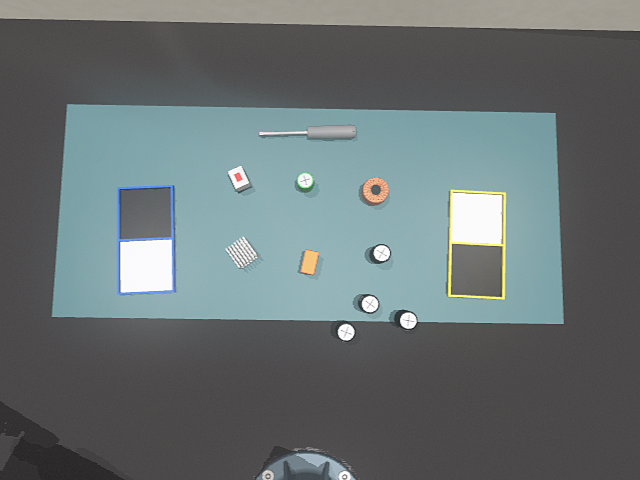

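View pics/scene0.png

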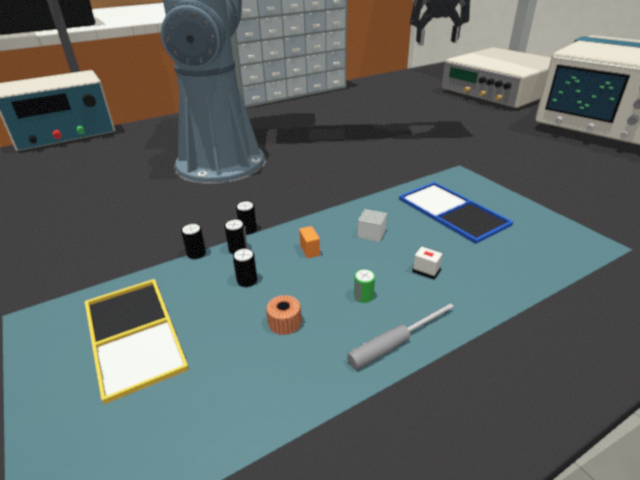

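The top view shows the blue tray at left (146,240), yellow at right (477,245), coil (376,191), orange (310,262), heat sink (241,253), and four black cans. The can at (381,254) is the farthest from the base. Next I'll measure these from depth points and rays.

```bash
cat > h.py <<'E'
import numpy as np,cv2
from plant import get_obs,camera
def ray(c,uv,z):
    R=cv2.Rodrigues(np.array(c["rvec"],float))[0];t=np.array(c["tvec"],float).ravel()
    uv=np.atleast_2d(uv).astype(float)
    d=np.c_[(uv[:,0]-c["cx"])/c["fx"],(uv[:,1]-c["cy"])/c["fy"],np.ones(len(uv))]@R
    o=-R.T@t; s=(z-o[2])/d[:,2]; return o+s[:,None]*d
def cloud(c):
    R=cv2.Rodrigues(np.array(c["rvec"],float))[0];t=np.array(c["tvec"],float).ravel()
    v,u=np.mgrid[:480,:640];Z=c["range_z"]
    P=np.dstack([(u-c["cx"])/c["fx"]*Z,(v-c["cy"])/c["fy"]*Z,Z])
    W=(P-t)@R; W[Z==0]=np.nan; return W
def top_of(c,box,h,tol=.008):
    """rect of pixels whose depth point is near height h, cast onto the plane z=h"""
    W=cloud(c);u0,v0,u1,v1=box
    m=np.zeros((480,640),np.uint8);m[v0:v1,u0:u1]=(abs(W[v0:v1,u0:u1,2]-h)<tol)
    v,u=np.nonzero(m); P=ray(c,np.c_[u,v],h)[:,:2]
    (cx,cy),(w,l),a=cv2.minAreaRect((P*1000).astype(np.float32))
    return dict(n=len(u),zmed=np.nanmedian(W[...,2][m>0]),mean=P.mean(0),rc=np.array([cx,cy])/1000,wl=(w,l),a=a)
E
python3 - <<'E'
from h import *
c=np.load("top0.npy",allow_pickle=True).item()
for n,b,h in [("coil",(355,170,398,212),.036),("film",(292,243,328,282),.04),("sink",(220,230,265,275),.04),("black",(365,238,398,270),.056),("b2",(354,290,384,318),.056),("b3",(392,306,422,334),.056),("b4",(332,318,360,346),.056),("green",(290,168,320,198),.044),("relay",(222,160,255,197),.038)]:
    r=top_of(c,b,h);print(n,r["n"],r["zmed"].round(4),r["mean"].round(4),r["rc"].round(4),np.round(r["wl"],1),round(r["a"],1),"dist",np.hypot(*r["rc"]).round(3))
hsv=cv2.cvtColor(c["color"],cv2.COLOR_RGB2HSV)
for n,lo,hi in [("blue",(108,150,80),(125,255,255)),("yellow",(22,130,100),(34,255,255))]:
    m=cv2.inRange(hsv,lo,hi); k,l,s,ce=cv2.connectedComponentsWithStats(m)
    i=1+np.argmax(s[1:,4]);print(n,s[i],s[1:,4].max())
    v,u=np.nonzero(l==i);P=ray(c,np.c_[u,v],.010)[:,:2]
    (x,y),wl,a=cv2.minAreaRect((P*1000).astype(np.float32));print(n,round(x,1),round(y,1),np.round(wl,1),round(a,2))
    print(cv2.boxPoints(((x,y),wl,a)).round(1).tolist())
E
```

```text
coil 528 0.0346 [ 0.5977 -0.1254] [ 0.5987 -0.1252] [48.3 47.6] 0.3 dist 0.612
film 326 0.0385 [ 0.4595 -0.0024] [ 0.4596 -0.0024] [25.8 43.7] 78.0 dist 0.46
sink 242 0.0384 [0.4757 0.1251] [0.4763 0.1249] [44.6 40. ] 37.1 dist 0.492
black 280 0.0549 [ 0.4768 -0.134 ] [ 0.4767 -0.1331] [33.  33.1] 0.8 dist 0.495
b2 293 0.0548 [ 0.3845 -0.1126] [ 0.3847 -0.1131] [34.1 32.7] 0.3 dist 0.401
b3 296 0.0549 [ 0.356  -0.1817] [ 0.3553 -0.1819] [32.6 33.9] 89.8 dist 0.399
b4 297 0.0547 [ 0.334  -0.0698] [ 0.3342 -0.07  ] [33.7 32.4] 0.6 dist 0.341
green 222 0.043 [0.6126 0.0081] [0.6126 0.0082] [31.  30.9] 72.2 dist 0.613
relay 299 0.0366 [0.6177 0.1345] [0.6174 0.1344] [39.8 28. ] 25.9 dist 0.632
blue [118 185  56  50 264] 264
blue 557.9 316.3 [ 91.8 106.2] 3.34
[[508.8999938964844, 366.70001220703125], [515.0999755859375, 260.70001220703125], [606.7999877929688, 266.0], [600.5999755859375, 372.0]]
yellow [453 246  51  53 193] 193
yellow 423.8 -350.6 [ 69.1 138.5] 44.66
[[350.5, -325.70001220703125], [447.79998779296875, -424.1000061035156], [497.0, -375.6000061035156], [399.70001220703125, -277.1000061035156]]
```

```bash
python3 - <<'E'
from h import *
c=np.load("top0.npy",allow_pickle=True).item()
hsv=cv2.cvtColor(c["color"],cv2.COLOR_RGB2HSV)
for n,lo,hi,b in [("blue",(105,120,50),(128,255,255),(105,170,190,310)),("yellow",(20,100,60),(36,255,255),(435,175,520,310))]:
    m=cv2.inRange(hsv,lo,hi);q=np.zeros_like(m);q[b[1]:b[3],b[0]:b[2]]=m[b[1]:b[3],b[0]:b[2]]
    v,u=np.nonzero(q);P=ray(c,np.c_[u,v],.010)[:,:2]
    (x,y),wl,a=cv2.minAreaRect((P*1000).astype(np.float32));print(n,len(u),round(x,1),round(y,1),np.round(wl,1),round(a,2))
    f=hsv[...,2]
    for k,wm in (("white",(hsv[...,2]>200)&(hsv[...,1]<60)),("dark",(hsv[...,2]<90)&(hsv[...,1]<90))):
        z=np.zeros_like(m);z[b[1]+10:b[3]-10,b[0]:b[2]]=wm[b[1]+10:b[3]-10,b[0]:b[2]]*1
        kk,l,s,ce=cv2.connectedComponentsWithStats(z,connectivity=4);i=1+np.argmax(s[1:,4])
        v,u=np.nonzero(l==i);P=ray(c,np.c_[u,v],.003)[:,:2]
        (X,Y),WL,A=cv2.minAreaRect((P*1000).astype(np.float32));print("  ",k,round(X,1),round(Y,1),np.round(WL,1),round(A,2))
    a=np.radians(a if abs(a)<45 else a-90)
    for s in(51,-51):print("   comp",s,x+s*np.cos(a),y+s*np.sin(a))
W=cloud(c)
print("bench",np.nanmedian(W[205:235,280:340,2]),"blue floor",np.nanmedian(W[200:225,130:160,2]))
E
```

```text
blue 890 500.9 313.9 [207.7 108.2] 3.33
   white 449.8 313.0 [98.2 98.2] 3.3
   dark 600.3 297.8 [ 2.  25.3] 0.95
   comp 51 551.809073644684 316.8892402450537
   comp -51 449.9816978396911 310.95750047760254
yellow 921 501.0 -324.0 [109.3 207.8] 87.84
   white 552.3 -326.8 [98.  97.1] 88.51
   dark 417.2 -369.3 [ 1.9 32.6] 88.52
   comp 51 551.9430134430161 -325.89039873649136
   comp -51 450.0153605804214 -322.0493595642899
bench -0.0006009877919653223 blue floor 0.0018444396719599404
```

```bash
cat >> h.py <<'E'
from scipy.spatial.transform import Rotation as Rn
def delta(x,y,z,jaw):
    o=get_obs();q=o["eef_rot"];R=Rn.from_quat([q[1],q[2],q[3],q[0]]).as_matrix()
    a=np.radians(jaw);ca,sa=np.cos(a),np.sin(a)
    T=np.array([[ca,sa,0],[sa,-ca,0],[0,0,-1.]])
    d=R.T@(np.array([x,y,z])-o["ee_pos"]);rv=np.degrees(Rn.from_matrix(R.T@T).as_rotvec())
    print("t",round(float(o["time"]),2),"pos",np.round(o["ee_pos"],4),"jaw",round(np.degrees(np.arctan2(R[1,0],R[0,0])),1),"w",round(float(o["gripper_width"]),4),"F",np.round(o["wrist_force"],1),"\n delta mm",np.round(d*1000,1),"rot",np.round(rv,2),"rows",round(max(np.linalg.norm(d)/.0417,np.linalg.norm(rv)/7.16),1))
import sys
if __name__=="__main__": delta(*map(float,sys.argv[1:5]))
E
python3 h.py .476 .125 .10 127.1
```

```text
t 0.1 pos [0.1596 0.5518 0.208 ] jaw 73.9 w 0.0852 F [-0.2  0.1 -0.4] 
 delta mm [-321.9  422.6  108.4] rot [ -0.06   0.07 -53.25] rows 13.0
```

Request:
servo_tool(
  deltas=[
    [-0.322,0.4226,0.108,0,0,-53.2,1],
    [-0.322,0.4226,0.108,0,0,-53.2,1],
    [-0.322,0.4226,0.108,0,0,-53.2,1],
    [-0.322,0.4226,0.108,0,0,-53.2,1],
    [-0.322,0.4226,0.108,0,0,-53.2,1],
    [-0.322,0.4226,0.108,0,0,-53.2,1],
    [-0.322,0.4226,0.108,0,0,-53.2,1],
    [-0.322,0.4226,0.108,0,0,-53.2,1],
  ],
)

```text
time: 0.77
ee_pos: [0.3342, 0.3175, 0.149]
eef_rot: [-0.0, 0.461, 0.887, -0.001]
wrist_force: [0.3, 0.9, 0.1]
gripper_width: 0.0852
```

```bash
python3 h.py .476 .125 .10 127.1
```

```text
t 0.77 pos [0.3342 0.3175 0.149 ] jaw 125.1 w 0.0852 F [0.3 0.9 0.1] 
 delta mm [-239.     5.4   49.2] rot [-0.09  0.04 -1.98] rows 5.9
```

Request:
servo_tool(
  deltas=[
    [-0.239,0.0054,0.049,0,0,-2,1],
    [-0.239,0.0054,0.049,0,0,-2,1],
    [-0.239,0.0054,0.049,0,0,-2,1],
    [-0.239,0.0054,0.049,0,0,-2,1],
    [-0.239,0.0054,0.049,0,0,-2,1],
    [-0.239,0.0054,0.049,0,0,-2,1],
    [-0.239,0.0054,0.049,0,0,-2,1],
    [-0.239,0.0054,0.049,0,0,-2,1],
  ],
)

```text
time: 1.43
ee_pos: [0.4763, 0.1232, 0.0994]
eef_rot: [-0.001, 0.447, 0.895, -0.001]
wrist_force: [0.1, 0.8, -0.2]
gripper_width: 0.0853
```

```bash
python3 h.py .476 .125 .005 127.1; python3 - <<'E'
from h import *
for n in("top","scene"):
    c=camera(n);cv2.imwrite(f"pics/{n}1.png",c["color"][:,:,::-1])
E
```

```text
t 1.43 pos [0.4763 0.1232 0.0994] jaw 126.9 w 0.0853 F [ 0.1  0.8 -0.2] 
 delta mm [ 1.5  1.1 94.4] rot [-0.17 -0.03 -0.21] rows 2.3
```

View pics/scene1.png

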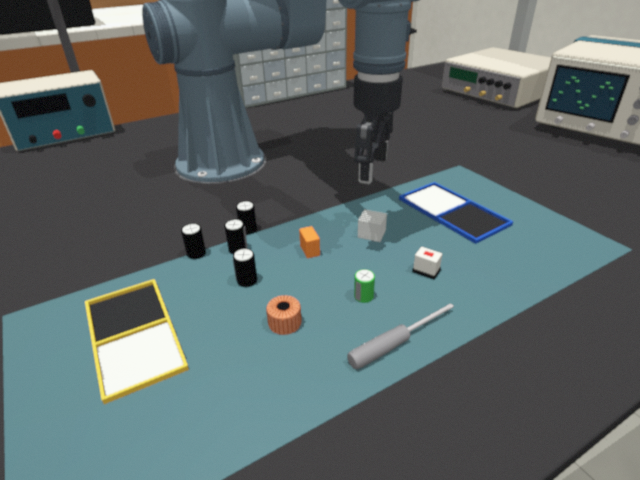

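The gripper hangs over the heat sink at (371,224), with the jaws open. Going down.

Request:
servo_tool(
  deltas=[
    [0.0015,0.001,0.03,0,0,0,1],
    [0.0015,0.001,0.06,0,0,0,1],
    [0.0015,0.001,0.08,0,0,0,1],
    [0.0015,0.001,0.09,0,0,0,1],
    [0.0015,0.001,0.094,0,0,0,1],
    [0.0015,0.001,0.094,0,0,0,1],
    [0.0015,0.001,0.094,0,0,0,0.2],
    [0.0015,0.001,0.094,0,0,0,0.2],
  ],
)

```text
time: 2.2
ee_pos: [0.4762, 0.1273, 0.0073]
eef_rot: [0.0, 0.445, 0.895, -0.0]
wrist_force: [0.6, -0.2, -0.4]
gripper_width: 0.0639
```

Request:
servo_tool(
  deltas=[
    [0,0,0,0,0,0,0.2],
    [0,0,0,0,0,0,0.2],
    [0,0,0,0,0,0,0.2],
    [0,0,0,0,0,0,0.2],
    [0,0,0,0,0,0,0.2],
    [0,0,0,0,0,0,0.2],
  ],
)

```text
time: 2.7
ee_pos: [0.4778, 0.1273, 0.009]
eef_rot: [0.002, 0.445, 0.895, 0.0]
wrist_force: [-1.8, -0.3, 8.0]
gripper_width: 0.0379
```

Request:
servo_tool(
  deltas=[
    [0,0,0,0,0,0,0.2],
    [0,0,0,0,0,0,0.2],
    [0,0,-0.01,0,0,0,0.2],
    [0,0,-0.02,0,0,0,0.2],
  ],
)

```text
time: 3.03
ee_pos: [0.4769, 0.1273, 0.0291]
eef_rot: [0.001, 0.445, 0.895, -0.0]
wrist_force: [-0.2, -0.8, -0.3]
gripper_width: 0.038
```

```bash
python3 h.py .45 -.322 .12 90; python3 - <<'E'
from h import *
c=camera("scene");cv2.imwrite("pics/s2.png",cv2.resize(c["color"][120:300,280:520,::-1],None,fx=3,fy=3))
E
```

```text
t 3.03 pos [0.4769 0.1273 0.0291] jaw 127.1 w 0.038 F [-0.2 -0.8 -0.3] 
 delta mm [-342.2 -292.5  -90.5] rot [ 0.07  0.08 37.11] rows 11.0
```

View pics/s2.png

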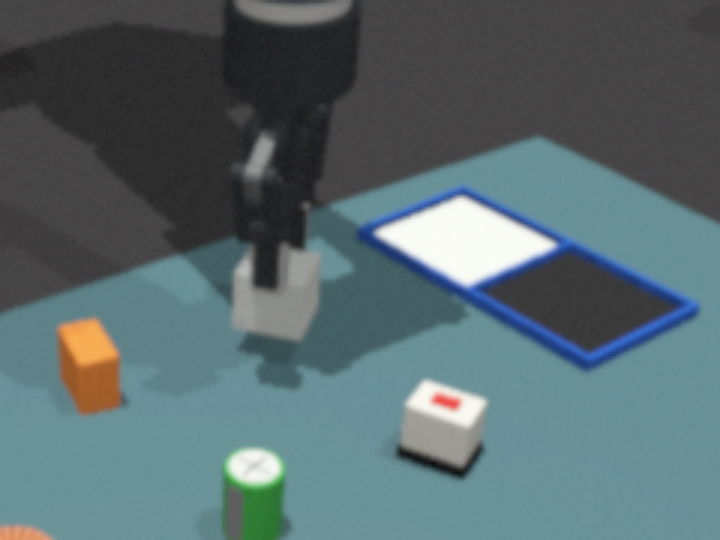

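Request:
servo_tool(
  deltas=[
    [0,0,-0.03,0,0,0,0.2],
    [-0.01,-0.01,-0.065,0,0,2,0.2],
    [-0.035,-0.03,-0.09,0,0,7,0.2],
    [-0.065,-0.056,-0.09,0,0,13,0.2],
    [-0.097,-0.083,-0.09,0,0,19,0.2],
    [-0.128,-0.11,-0.09,0,0,25,0.2],
    [-0.16,-0.137,-0.09,0,0,31,0.2],
    [-0.192,-0.164,-0.09,0,0,37,0.2],
  ],
)

```text
time: 3.75
ee_pos: [0.4634, -0.1261, 0.1227]
eef_rot: [0.003, 0.708, 0.706, 0.002]
wrist_force: [0.9, -0.7, -0.8]
gripper_width: 0.0381
```

```bash
python3 h.py .45 -.322 .09 90
```

```text
t 3.75 pos [ 0.4634 -0.1261  0.1227] jaw 89.8 w 0.0381 F [ 0.9 -0.7 -0.8] 
 delta mm [-195.9  -13.1   32.9] rot [ 0.42  0.09 -0.16] rows 4.8
```

Request:
servo_tool(
  deltas=[
    [-0.037,-0.003,0,0,0,0,0.2],
    [-0.076,-0.006,0.005,0,0,0,0.2],
    [-0.115,-0.009,0.01,0,0,0,0.2],
    [-0.15,-0.011,0.02,0,0,0,0.2],
    [-0.178,-0.012,0.028,0,0,0,0.2],
    [-0.192,-0.013,0.033,0,0,0,0.2],
    [-0.196,-0.013,0.033,0,0,0,0.2],
    [-0.196,-0.013,0.033,0,0,0,0.2],
  ],
)

```text
time: 4.42
ee_pos: [0.4499, -0.3223, 0.0899]
eef_rot: [0.003, 0.709, 0.706, 0.002]
wrist_force: [0.3, 0.4, -0.3]
gripper_width: 0.0376
```

```bash
python3 h.py .45 -.322 .013 88; python3 - <<'E'
from h import *
for n in("top","scene"):
    c=camera(n);cv2.imwrite(f"pics/{n}3.png",c["color"][:,:,::-1])
    np.save(f"{n}3.npy",c,allow_pickle=True)
E
```

```text
t 4.42 pos [ 0.4499 -0.3223  0.0899] jaw 89.8 w 0.0376 F [ 0.3  0.4 -0.3] 
 delta mm [ 0.4 -0.4 76.9] rot [0.41 0.05 1.77] rows 1.8
```

View pics/scene3.png

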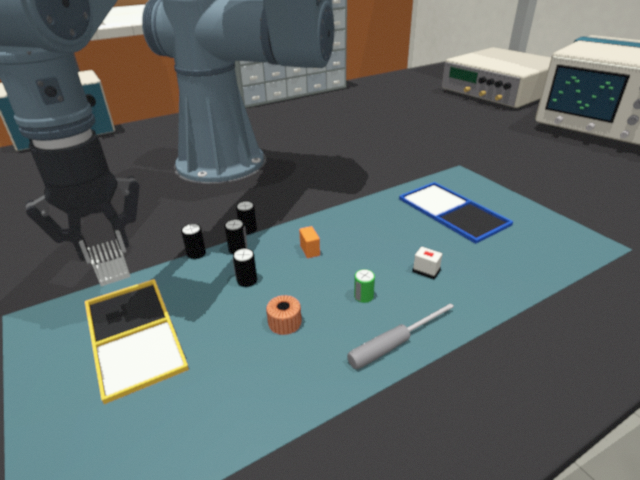

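View pics/top3.png

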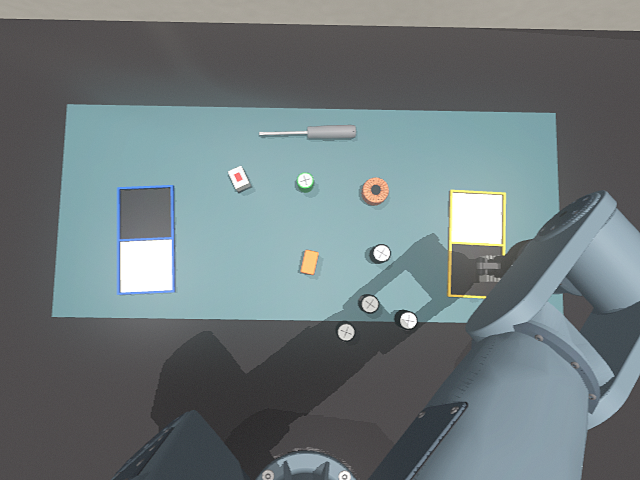

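The sink is held level above the dark foam compartment: scene (107,262), compartment (125,305). Next I lower it.

Request:
servo_tool(
  deltas=[
    [0,0,0.025,0,0,0.5,0.2],
    [0,0,0.045,0,0,1,0.2],
    [0,0,0.06,0,0,1.7,0.2],
    [0,0,0.068,0,0,1.7,0.2],
    [0,0,0.072,0,0,1.7,0.2],
    [0,0,0.075,0,0,1.7,0.2],
    [0,0,0.076,0,0,1.7,0.2],
    [0,0,0.076,0,0,1.7,0.2],
  ],
)

```text
time: 5.18
ee_pos: [0.4515, -0.321, 0.015]
eef_rot: [0.004, 0.718, 0.696, 0.002]
wrist_force: [0.1, 0.1, -0.7]
gripper_width: 0.0379
```

```bash
python3 h.py .45 -.322 .013 88; python3 - <<'E'
from h import *
c=camera("scene");cv2.imwrite("pics/s4.png",cv2.resize(c["color"][200:400,20:240,::-1],None,fx=3,fy=3))
E
```

```text
t 5.18 pos [ 0.4515 -0.321   0.015 ] jaw 88.2 w 0.0379 F [ 0.1  0.1 -0.7] 
 delta mm [-1.  -1.4  2. ] rot [0.48 0.09 0.23] rows 0.1
```

View pics/s4.png

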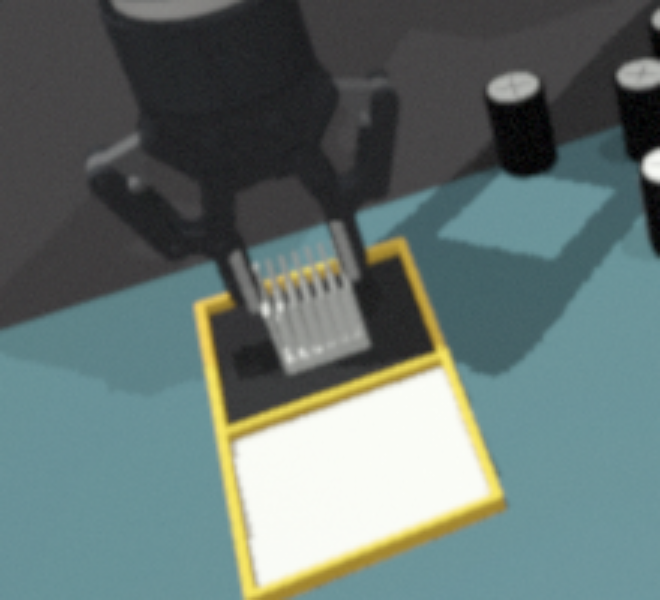

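The sink sits just above the foam, centred. I'll lower it until the force shows contact.

Request:
servo_tool(
  deltas=[
    [-0.001,-0.001,0.001,0,0,0,0.2],
    [-0.001,-0.001,0.003,0,0,0,0.2],
    [-0.001,-0.001,0.004,0,0,0,0.2],
    [-0.001,-0.001,0.004,0,0,0,0.2],
  ],
)

```text
time: 5.57
ee_pos: [0.451, -0.3228, 0.012]
eef_rot: [0.004, 0.718, 0.696, 0.002]
wrist_force: [0.4, 0.2, 3.2]
gripper_width: 0.0379
```

Contact is at 3 N. Releasing and lifting.

Request:
servo_tool(
  deltas=[
    [0,0,0.001,0,0,0,0.6],
    [0,0,0.001,0,0,0,0.6],
    [0,0,0.001,0,0,0,0.6],
    [0,0,0,0,0,0,0.6],
    [0,0,-0.015,0,0,0,0.6],
    [0,0,-0.045,0,0,0,0.6],
    [0,0,-0.08,0,0,0,0.8],
    [0,0,-0.105,0,0,0,1],
  ],
)

```text
time: 6.23
ee_pos: [0.4503, -0.3229, 0.1193]
eef_rot: [0.005, 0.718, 0.696, 0.002]
wrist_force: [1.1, 0.1, -0.4]
gripper_width: 0.0737
```

```bash
python3 h.py .477 -.1335 .12 88; python3 - <<'E'
from h import *
c=camera("scene");cv2.imwrite("pics/s5.png",cv2.resize(c["color"][200:400,20:240,::-1],None,fx=3,fy=3))
E
```

```text
t 6.23 pos [ 0.4503 -0.3229  0.1193] jaw 88.2 w 0.0737 F [ 1.1  0.1 -0.4] 
 delta mm [190.1  20.7  -1.2] rot [0.6  0.21 0.2 ] rows 4.6
```

View pics/s5.png

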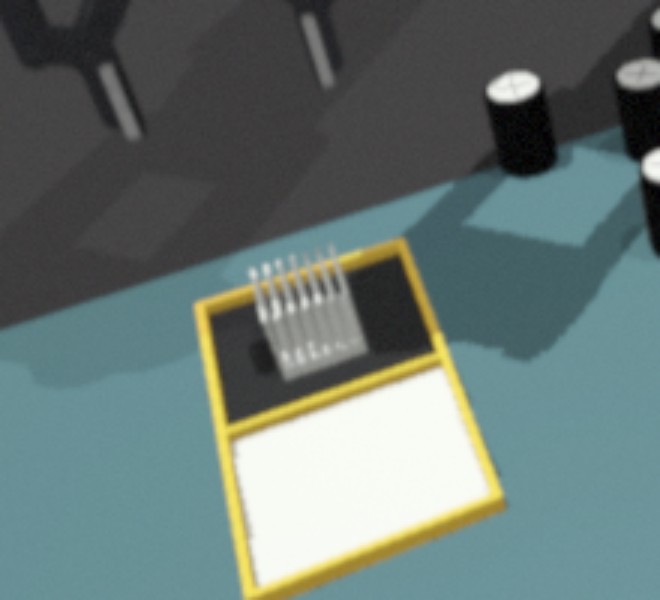

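The heat sink stands upright in the dark compartment, at (310,320) in this crop. Next is the black cap.

Request:
servo_tool(
  deltas=[
    [0.04,0.004,-0.001,0.5,0.2,0,1],
    [0.08,0.008,-0.001,0.5,0.2,0,1],
    [0.12,0.013,-0.001,0.6,0.2,0,1],
    [0.16,0.017,-0.001,0.6,0.2,0,1],
    [0.183,0.0207,-0.001,0.6,0.2,0,1],
    [0.19,0.0207,-0.001,0.6,0.2,0,1],
    [0.19,0.0207,-0.001,0.6,0.2,0,1],
  ],
)

```text
time: 6.87
ee_pos: [0.4792, -0.1343, 0.1238]
eef_rot: [0.004, 0.717, 0.697, -0.0]
wrist_force: [-0.9, -0.1, -0.6]
gripper_width: 0.0852
```

```bash
python3 h.py .477 -.1335 .015 88; python3 - <<'E'
from h import *
c=camera("top");cv2.imwrite("pics/t6.png",c["color"][:,:,::-1])
E
```

```text
t 6.87 pos [ 0.4792 -0.1343  0.1238] jaw 88.4 w 0.0852 F [-0.9 -0.1 -0.6] 
 delta mm [  1.3  -2.8 108.7] rot [0.31 0.34 0.4 ] rows 2.6
```

View pics/t6.png

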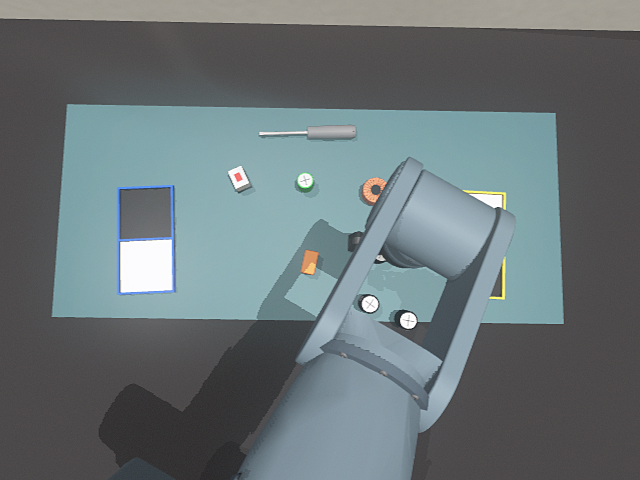

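The arm hides the can in this view, but the pose agrees with the measurement. Going down.

Request:
servo_tool(
  deltas=[
    [0.001,-0.002,0.03,0.3,0.3,0,1],
    [0.001,-0.002,0.065,0.3,0.3,0,1],
    [0.001,-0.002,0.09,0.3,0.3,0,1],
    [0.001,-0.002,0.104,0.3,0.3,0,1],
    [0.001,-0.002,0.108,0.3,0.3,0,1],
    [0.001,-0.002,0.108,0.3,0.3,0,1],
    [0.001,-0.002,0.108,0.3,0.3,0,0.2],
    [0.001,-0.002,0.108,0.3,0.3,0,0.2],
  ],
)

```text
time: 7.58
ee_pos: [0.4791, -0.1367, 0.0172]
eef_rot: [0.002, 0.718, 0.696, -0.0]
wrist_force: [0.1, -0.2, 0.1]
gripper_width: 0.0642
```

Request:
servo_tool(
  deltas=[
    [0,0,0,0,0,0,0.2],
    [0,0,0,0,0,0,0.2],
    [0,0,0,0,0,0,0.2],
    [0,0,0,0,0,0,0.2],
    [0,0,0,0,0,0,0.2],
    [0,0,0,0,0,0,0.2],
    [0,0,0,0,0,0,0.2],
    [0,0,0,0,0,0,0.2],
  ],
)

```text
time: 8.25
ee_pos: [0.4805, -0.1374, 0.0188]
eef_rot: [0.003, 0.717, 0.697, 0.0]
wrist_force: [-0.2, 0.6, 5.6]
gripper_width: 0.033
```

Request:
servo_tool(
  deltas=[
    [0,0,-0.01,0,0,0,0.2],
    [0,0,-0.03,0,0,0,0.2],
    [0,0,-0.06,0,0,0,0.2],
    [0,0,-0.085,0,0,0,0.2],
    [0,0,-0.09,0,0,0,0.2],
  ],
)

```text
time: 8.67
ee_pos: [0.4828, -0.1383, 0.1141]
eef_rot: [0.007, 0.717, 0.697, 0.001]
wrist_force: [0.9, -0.4, -0.6]
gripper_width: 0.0331
```

```bash
python3 h.py .554 -.326 .1 88; python3 - <<'E'
from h import *
c=camera("scene");cv2.imwrite("pics/s7.png",c["color"][:,:,::-1])
E
```

```text
t 8.67 pos [ 0.4828 -0.1383  0.1141] jaw 88.3 w 0.0331 F [ 0.9 -0.4 -0.6] 
 delta mm [-185.4   76.5   16.5] rot [0.72 0.46 0.33] rows 4.8
```

View pics/s7.png

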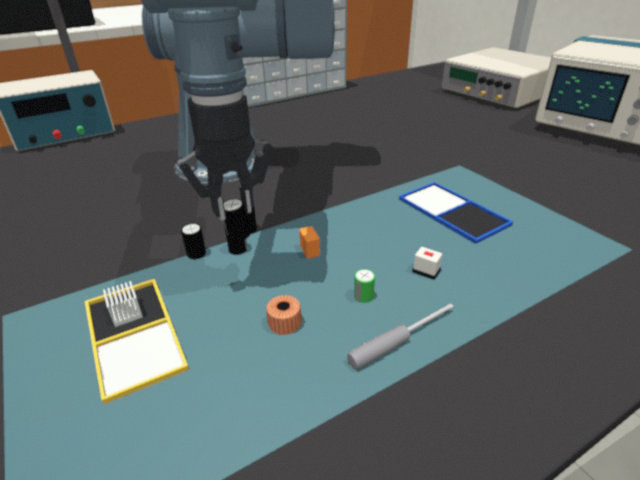

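The can is held upright at (233,215). Moving to the white yellow-tray compartment.

Request:
servo_tool(
  deltas=[
    [-0.03,0.012,0,0.2,0.1,0,0.2],
    [-0.065,0.027,0.003,0.4,0.3,0,0.2],
    [-0.1,0.041,0.006,0.7,0.5,0,0.2],
    [-0.135,0.056,0.01,0.7,0.5,0,0.2],
    [-0.165,0.068,0.016,0.7,0.5,0,0.2],
    [-0.18,0.075,0.016,0.7,0.5,0,0.2],
    [-0.185,0.0765,0.016,0.7,0.5,0,0.2],
    [-0.185,0.0765,0.016,0.7,0.5,0,0.2],
  ],
)

```text
time: 9.38
ee_pos: [0.553, -0.326, 0.0979]
eef_rot: [-0.001, 0.718, 0.696, 0.0]
wrist_force: [-0.0, 0.7, -1.6]
gripper_width: 0.0329
```

```bash
python3 h.py .554 -.326 .027 88; python3 - <<'E'
from h import *
c=camera("scene");cv2.imwrite("pics/s8.png",cv2.resize(c["color"][200:400,20:240,::-1],None,fx=3,fy=3))
E
```

```text
t 9.38 pos [ 0.553  -0.326   0.0979] jaw 88.2 w 0.0329 F [-0.   0.7 -1.6] 
 delta mm [-0.1  1.2 70.9] rot [-0.1  -0.13  0.25] rows 1.7
```

View pics/s8.png

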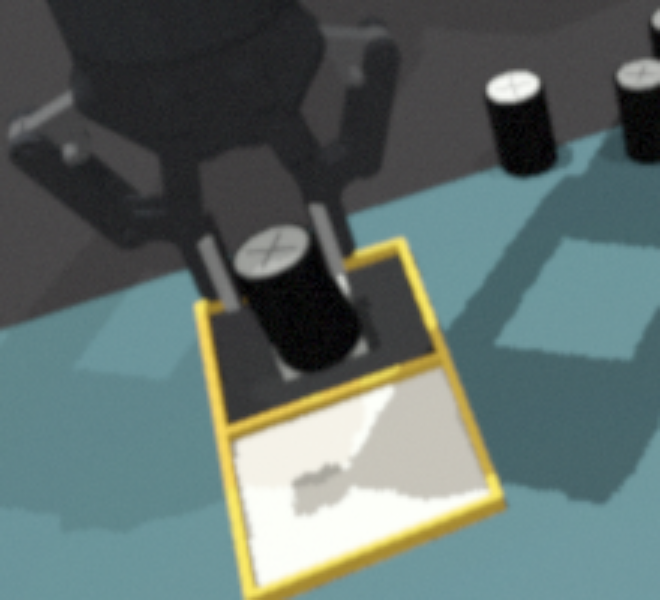

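```bash
python3 - <<'E'
from h import *
c=camera("scene");np.save("s8.npy",c,allow_pickle=True)
K=np.array([[c["fx"],0,c["cx"]],[0,c["fy"],c["cy"]],[0,0,1]])
for b in (.077,.08):
    p=cv2.projectPoints(np.array([[.552,-.326,b],[.552,-.326,b+.056],[.554,-.326,b+.056]]),np.array(c["rvec"]),np.array(c["tvec"]),K,None)[0].reshape(-1,2)
    print((p-[20,200])*3)
W=cloud(c)
m=np.zeros((480,640),bool);m[265:300,90:150]=1
# top cap points: bright silver
g=c["color"].astype(int).mean(2)
m=m&(g>110)&(W[...,2]>.1)
P=W[m];print(len(P),P.mean(0));u,s,v=np.linalg.svd(P-P.mean(0));print(v[2],s)
E
```

```text
[[312.41086828 354.30905013]
 [274.95411472 254.97861948]
 [275.85444499 257.70615554]]
[[310.51013451 349.2685518 ]
 [272.82267965 249.32633135]
 [273.72025288 252.0476343 ]]
443 [ 0.55586231 -0.3248384   0.13796022]
[ 0.4041019  -0.02610321 -0.91434145] [0.28519311 0.18924673 0.12142827]
```

```bash
python3 - <<'E'
from h import *
for it in range(1):
    c=np.load("s8.npy",allow_pickle=True).item()
    W=cloud(c);P=W[260:330,85:150].reshape(-1,3);P=P[~np.isnan(P).any(1)]
    P=P[(abs(P[:,0]-.555)<.03)&(abs(P[:,1]+.326)<.017)&(P[:,2]>.07)]
    for z in np.arange(.07,.15,.006):
        q=P[(P[:,2]>=z)&(P[:,2]<z+.006)]
        if len(q)>5: print(round(z+.003,3),len(q),q.mean(0).round(4),q.max(0).round(4),q.min(0).round(4))
E
```

```text
0.079 24 [ 0.5633 -0.3259  0.0806] [ 0.5673 -0.3114  0.082 ] [ 0.5532 -0.3366  0.0774]
0.085 83 [ 0.5649 -0.3223  0.0852] [ 0.5689 -0.3091  0.088 ] [ 0.5542 -0.3374  0.0821]
0.091 84 [ 0.5647 -0.3227  0.0909] [ 0.5687 -0.309   0.0939] [ 0.5552 -0.3376  0.088 ]
0.097 96 [ 0.565  -0.3235  0.0969] [ 0.5687 -0.3093  0.1   ] [ 0.5523 -0.3388  0.0941]
0.103 98 [ 0.5648 -0.3234  0.103 ] [ 0.5691 -0.3092  0.106 ] [ 0.5544 -0.3389  0.1   ]
0.109 100 [ 0.5648 -0.3235  0.109 ] [ 0.5694 -0.3091  0.112 ] [ 0.553  -0.3398  0.106 ]
0.115 109 [ 0.5646 -0.3242  0.1151] [ 0.5688 -0.309   0.118 ] [ 0.5557 -0.3401  0.1121]
0.121 114 [ 0.5641 -0.3244  0.1212] [ 0.5688 -0.3093  0.124 ] [ 0.554  -0.3417  0.1181]
0.127 115 [ 0.5643 -0.326   0.1269] [ 0.569  -0.3092  0.1298] [ 0.5553 -0.3428  0.124 ]
0.133 324 [ 0.5562 -0.3284  0.1341] [ 0.5687 -0.3091  0.136 ] [ 0.5347 -0.3429  0.13  ]
0.139 189 [ 0.5518 -0.321   0.1369] [ 0.5663 -0.3094  0.1416] [ 0.5351 -0.3429  0.136 ]
0.145 14 [ 0.5568 -0.3417  0.1449] [ 0.5644 -0.3409  0.1475] [ 0.5422 -0.3429  0.1422]
0.151 13 [ 0.557  -0.3417  0.1513] [ 0.5651 -0.3411  0.1535] [ 0.5425 -0.3427  0.1489]
```

```bash
python3 - <<'E'
from h import *
c=np.load("s8.npy",allow_pickle=True).item()
W=cloud(c);P=W[250:335,80:160].reshape(-1,3);C=c["color"][250:335,80:160].reshape(-1,3).astype(int)
k=(~np.isnan(P).any(1))&(C.max(1)<60);P=P[k]
P=P[(abs(P[:,0]-.555)<.03)&(abs(P[:,1]+.326)<.035)&(P[:,2]>.07)]
from scipy.optimize import least_squares
P=P[(P[:,2]>.083)&(P[:,2]<.127)]
def f(p):
    return np.hypot(P[:,0]-p[0]-p[2]*(P[:,2]-.105),P[:,1]-p[1]-p[3]*(P[:,2]-.105))-.0175
r=least_squares(f,[.555,-.326,0,0],loss="soft_l1",f_scale=.001);print(len(P),r.x,np.abs(f(r.x)).mean())
for z in np.arange(.083,.127,.006):
    q=P[(P[:,2]>=z)&(P[:,2]<z+.006)];print(round(z,3),len(q),np.percentile(q[:,1],[1,99]).round(4),q[:,0].max().round(4))
E
```

```text
820 [ 0.54979773 -0.32228696 -0.00071965 -0.10363125] 0.0005568069516779277
0.083 102 [-0.3355 -0.3031] 0.5689
0.089 108 [-0.3364 -0.3038] 0.5687
0.095 111 [-0.3373 -0.3043] 0.5687
0.101 117 [-0.3383 -0.3049] 0.5691
0.107 108 [-0.3392 -0.3061] 0.5694
0.113 119 [-0.3398 -0.3072] 0.5688
0.119 115 [-0.3414 -0.3089] 0.5688
0.125 40 [-0.3417 -0.3092] 0.5687
```

```bash
cat >> h.py <<'E'
from scipy.optimize import least_squares
def cyl(c,x,y,zlo,zhi,r,dark=60):
    W=cloud(c).reshape(-1,3);C=c["color"].reshape(-1,3).astype(int)
    with np.errstate(invalid="ignore"):
        k=(C.max(1)<dark)&(abs(W[:,0]-x)<.035)&(abs(W[:,1]-y)<.035)&(W[:,2]>zlo)&(W[:,2]<zhi)
    P=W[k];zm=(zlo+zhi)/2
    f=lambda p:np.hypot(P[:,0]-p[0]-p[2]*(P[:,2]-zm),P[:,1]-p[1]-p[3]*(P[:,2]-zm))-r
    q=least_squares(f,[x,y,0,0],loss="soft_l1",f_scale=.001)
    return len(P),q.x.round(4),np.abs(f(q.x)).mean().round(5)
E
python3 - <<'E'
from h import *
c=np.load("s8.npy",allow_pickle=True).item()
print(cyl(c,.555,-.326,.083,.127,.0175))
print(cyl(c,.355,-.182,.006,.05,.0175))
print(cyl(c,.385,-.113,.006,.05,.0175))
E
```

```text
(820, array([ 0.5498, -0.3223, -0.0007, -0.1036]), np.float64(0.00056))
(412, array([ 3.554e-01, -1.804e-01, -3.000e-04, -1.400e-03]), np.float64(0.00077))
(375, array([ 3.839e-01, -1.107e-01,  3.000e-04,  5.000e-03]), np.float64(0.0008))
```

The fit is sound: the cans on the bench read vertical. The held can leans 0.104 rad about x, so I'll turn the tool to upright it before setting down.

Request:
servo_tool(
  deltas=[
    [0,0.001,0,0,-3,0,0.2],
    [0,0.002,0,0,-5.9,0,0.2],
    [0,0.002,0,0,-5.9,0,0.2],
    [0,0.002,0,0,-5.9,0,0.2],
  ],
)

```text
time: 9.82
ee_pos: [0.5548, -0.3217, 0.0985]
eef_rot: [0.034, 0.715, 0.697, -0.036]
wrist_force: [0.2, -0.2, -0.5]
gripper_width: 0.033
```

```bash
python3 - <<'E'
from h import *
c=camera("scene");print(cyl(c,.555,-.326,.083,.127,.0175));o=get_obs();print(o["ee_pos"],o["eef_rot"])
W=cloud(c);P=W[200:400,20:240].reshape(-1,3)
C=c["color"][200:400,20:240].reshape(-1,3).astype(int)
k=(abs(P[:,0]-.555)<.02)&(abs(P[:,1]+.324)<.02)&(P[:,2]>.05)&(C.max(1)<60)
print("zmin",np.sort(P[k,2])[:12].round(4))
k=(abs(P[:,0]-.552)<.012)&(abs(P[:,1]+.324)<.012)&(P[:,2]>.05)&(C.min(1)>110);print("top z",np.median(P[k,2]),k.sum())
cv2.imwrite("pics/s9.png",cv2.resize(c["color"][200:400,20:240,::-1],None,fx=3,fy=3))
E
```

```text
(801, array([ 0.5518, -0.3186,  0.0046, -0.001 ]), np.float64(0.00058))
[ 0.5549231  -0.32264338  0.09871025] [ 0.03381572  0.71570388  0.69665113 -0.03607856]
zmin [0.0805 0.0805 0.0807 0.0811 0.0812 0.0813 0.0815 0.0815 0.0817 0.0817
 0.0817 0.0818]
top z 0.13626122885135916 202
```

View pics/s9.png

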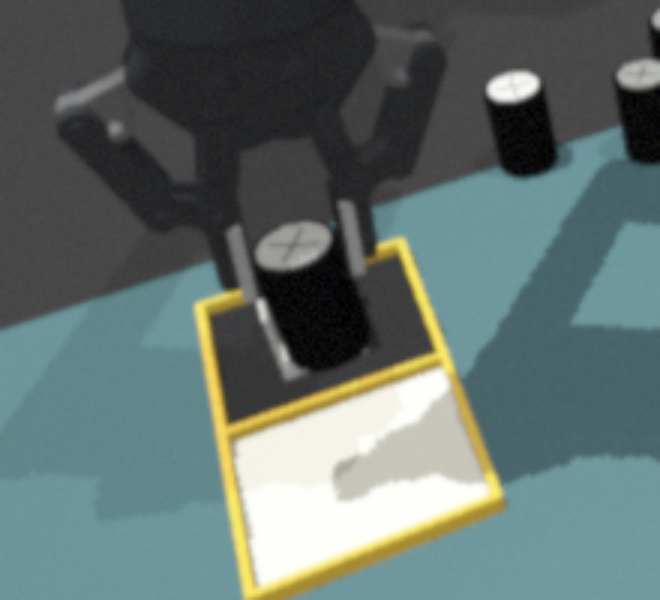

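Now vertical at hover. Next is the straight-down shift in tool axes.

```bash
cat >> h.py <<'E'
def w2t(d):
    q=get_obs()["eef_rot"];return (Rn.from_quat([q[1],q[2],q[3],q[0]]).as_matrix().T@np.array(d,float)).round(4)
E
python3 -c "
from h import *
print(w2t([0,-.0055,-.0]),w2t([0,-.0055,-.074]),w2t([0,-.0055,-.078]))"
```

```text
[-0.0055  0.0001  0.0005] [0.0018 0.0003 0.0742] [0.0022 0.0003 0.0782]
```

Request:
servo_tool(
  deltas=[
    [-0.0035,0,0.02,0,0,0,0.2],
    [-0.001,0,0.045,0,0,0,0.2],
    [0.0005,0,0.06,0,0,0,0.2],
    [0.0012,0,0.067,0,0,0,0.2],
    [0.0015,0,0.07,0,0,0,0.2],
    [0.0016,0,0.072,0,0,0,0.2],
    [0.0017,0,0.073,0,0,0,0.2],
    [0.0017,0,0.073,0,0,0,0.2],
  ],
)

```text
time: 10.53
ee_pos: [0.5553, -0.3288, 0.027]
eef_rot: [0.035, 0.716, 0.697, -0.036]
wrist_force: [0.5, -0.7, 0.3]
gripper_width: 0.0328
```

```bash
python3 - <<'E'
from h import *
c=camera("scene");print(cyl(c,.555,-.326,.012,.05,.0175));o=get_obs();print(o["ee_pos"],o["wrist_force"])
W=cloud(c);P=W[200:400,20:240].reshape(-1,3)
C=c["color"][200:400,20:240].reshape(-1,3).astype(int)
k=(abs(P[:,0]-.552)<.012)&(abs(P[:,1]+.324)<.012)&(P[:,2]>.05)&(C.min(1)>110);print("top z",np.median(P[k,2]),k.sum())
E
```

```text
(520, array([ 0.5521, -0.3255,  0.0059, -0.0067]), np.float64(0.00057))
[ 0.55534295 -0.32871761  0.02709319] [ 0.09127419  0.42066565 -0.73258976]
top z 0.06467786871997899 230
```

Request:
servo_tool(
  deltas=[
    [0.0002,0,0.002,0,0,0,0.2],
    [0.0003,0,0.004,0,0,0,0.2],
    [0.0004,0,0.005,0,0,0,0.2],
    [0.0004,0,0.005,0,0,0,0.2],
  ],
)

```text
time: 10.92
ee_pos: [0.5552, -0.3287, 0.0219]
eef_rot: [0.034, 0.716, 0.697, -0.036]
wrist_force: [0.5, -0.1, -1.0]
gripper_width: 0.0329
```

Request:
servo_tool(
  deltas=[
    [0.0001,0,0.001,0,0,0,0.2],
    [0.0001,0,0.002,0,0,0,0.2],
    [0.0001,0,0.002,0,0,0,0.2],
  ],
)

```text
time: 11.17
ee_pos: [0.5555, -0.3288, 0.0208]
eef_rot: [0.035, 0.716, 0.697, -0.036]
wrist_force: [-2.3, 3.0, 6.8]
gripper_width: 0.033
```

Request:
servo_tool(
  deltas=[
    [0,0,0,0,0,0,0.58],
    [0,0,0,0,0,0,0.58],
    [0,0,0,0,0,0,0.58],
    [0,0,0,0,0,0,0.58],
    [-0.001,0,-0.01,0,0,0,0.58],
    [-0.003,0,-0.03,0,0,0,0.58],
    [-0.006,0,-0.06,0,0,0,0.58],
    [-0.009,0,-0.09,0,0,0,1],
  ],
)

```text
time: 11.83
ee_pos: [0.5548, -0.3283, 0.1119]
eef_rot: [0.034, 0.716, 0.697, -0.036]
wrist_force: [0.3, -0.8, -0.1]
gripper_width: 0.0599
```

```bash
python3 - <<'E'
from h import *
c=camera("scene");print(cyl(c,.555,-.326,.012,.05,.0175));o=get_obs();print(o["ee_pos"],o["gripper_width"])
cv2.imwrite("pics/s10.png",cv2.resize(c["color"][200:400,20:240,::-1],None,fx=3,fy=3))
E
python3 h.py .5985 -.125 .13 88
```

```text
(529, array([ 0.5523, -0.3252,  0.0056, -0.0054]), np.float64(0.00057))
[ 0.55864012 -0.33114962  0.12020511] 0.0674605441370677
t 11.88 pos [ 0.5586 -0.3311  0.1202] jaw 88.4 w 0.0675 F [ 2.2 -1.8  5.1] 
 delta mm [205.   34.4 -31.4] rot [0.44 6.06 0.46] rows 5.0
```

View pics/s10.png

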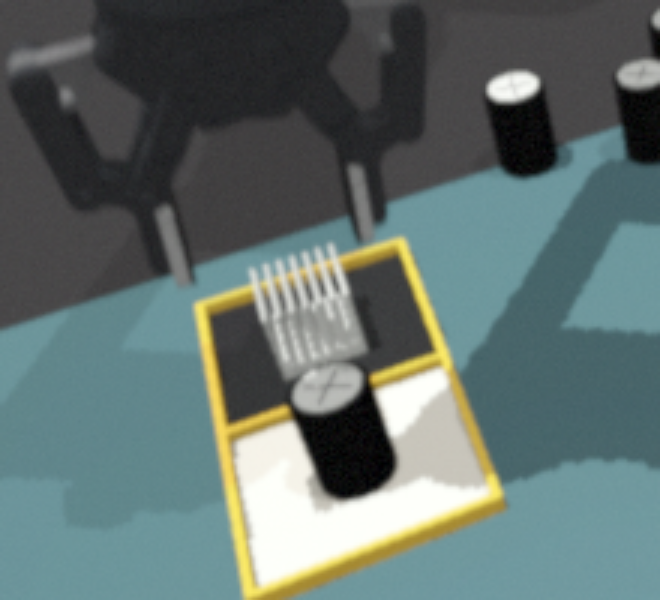

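The black can is upright and centred; the fit gives tilt below 0.01. Next, the coil.

Request:
servo_tool(
  deltas=[
    [0.04,0.007,-0.02,0,2,0,1],
    [0.08,0.014,-0.031,0.4,4,0,1],
    [0.12,0.021,-0.031,0.4,6,0,1],
    [0.16,0.028,-0.031,0.4,6,0,1],
    [0.195,0.034,-0.031,0.4,6,0,1],
    [0.205,0.034,-0.031,0.4,6,0,1],
    [0.205,0.034,-0.031,0.4,6,0,1],
    [0.205,0.034,-0.031,0.4,6,0,1],
  ],
)

```text
time: 12.55
ee_pos: [0.5982, -0.1248, 0.13]
eef_rot: [0.001, 0.716, 0.698, -0.0]
wrist_force: [-0.5, -0.0, 0.1]
gripper_width: 0.0852
```

```bash
python3 h.py .5985 -.125 .005 88; python3 - <<'E'
from h import *
c=camera("scene");cv2.imwrite("pics/s11.png",c["color"][:,:,::-1])
E
```

```text
t 12.55 pos [ 0.5982 -0.1248  0.13  ] jaw 88.6 w 0.0852 F [-0.5 -0.   0.1] 
 delta mm [  0.    0.2 125. ] rot [0.03 0.11 0.56] rows 3.0
```

View pics/s11.png

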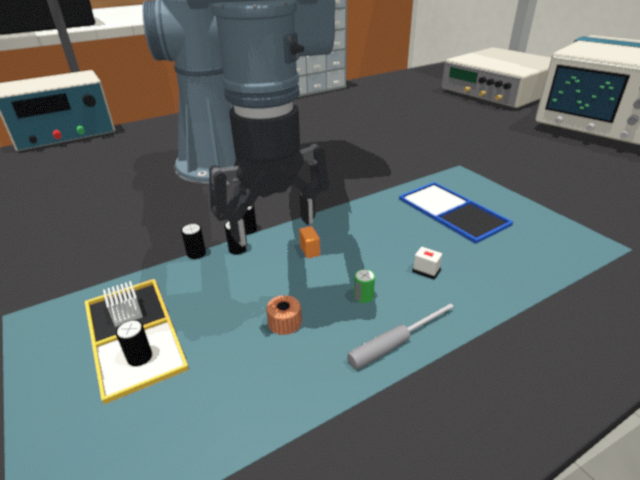

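The gripper is above the coil (284,314). Going down; both fingers are clear of their neighbours.

Request:
servo_tool(
  deltas=[
    [0,0,0.035,0,0,0,1],
    [0,0,0.072,0,0,0,1],
    [0,0,0.1,0,0,0,1],
    [0,0,0.117,0,0,0,1],
    [0,0,0.124,0,0,0,1],
    [0,0,0.125,0,0,0,1],
    [0,0,0.125,0,0,0,1],
    [0,0,0.125,0,0,0,0.75],
  ],
)

```text
time: 13.27
ee_pos: [0.5998, -0.1274, 0.007]
eef_rot: [0.003, 0.717, 0.697, 0.0]
wrist_force: [0.2, 0.0, -0.0]
gripper_width: 0.0757
```

```bash
python3 h.py .5985 -.125 .005 88
```

```text
t 13.27 pos [ 0.5998 -0.1274  0.007 ] jaw 88.4 w 0.0757 F [ 0.2  0.  -0. ] 
 delta mm [ 2.4 -1.3  2. ] rot [0.22 0.19 0.42] rows 0.1
```

Request:
servo_tool(
  deltas=[
    [0.0024,-0.0013,0.002,0.2,0.2,0,0.75],
    [0.0024,-0.0013,0.002,0.2,0.2,0,0.3],
    [0.0024,-0.0013,0.002,0.2,0.2,0,0.3],
    [0.0024,-0.0013,0.002,0.2,0.2,0,0.3],
    [0.0024,-0.0013,0.002,0.2,0.2,0,0.3],
    [0.0024,-0.0013,0.002,0.2,0.2,0,0.3],
    [0.0024,-0.0013,0.002,0.2,0.2,0,0.3],
    [0.0024,-0.0013,0.002,0.2,0.2,0,0.3],
  ],
)

```text
time: 13.93
ee_pos: [0.5997, -0.1253, 0.0072]
eef_rot: [0.001, 0.717, 0.697, 0.001]
wrist_force: [-3.0, -0.4, 7.9]
gripper_width: 0.0464
```

Request:
servo_tool(
  deltas=[
    [0,0,0,0,0,0,0.3],
    [0,0,-0.01,0,0,0,0.3],
    [0,0,-0.035,0,0,0,0.3],
    [0,0,-0.065,0,0,0,0.3],
    [0,0,-0.09,0,0,0,0.3],
    [0,0,-0.1,0,0,0,0.3],
    [0,0,-0.1,0,0,0,0.3],
  ],
)

```text
time: 14.52
ee_pos: [0.6017, -0.126, 0.1109]
eef_rot: [0.004, 0.717, 0.698, 0.002]
wrist_force: [0.7, -0.5, -1.8]
gripper_width: 0.0465
```

```bash
python3 h.py .552 .317 .12 91; python3 - <<'E'
from h import *
c=camera("scene");cv2.imwrite("pics/s12.png",cv2.resize(c["color"][180:360,180:420,::-1],None,fx=3,fy=3))
E
```

```text
t 14.52 pos [ 0.6017 -0.126   0.1109] jaw 88.5 w 0.0465 F [ 0.7 -0.5 -1.8] 
 delta mm [441.5 -61.5 -11. ] rot [ 0.5   0.19 -2.54] rows 10.7
```

View pics/s12.png

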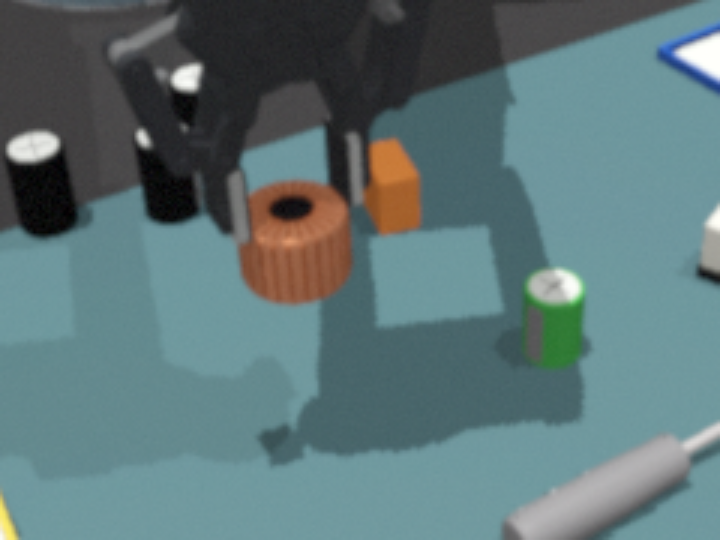

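The coil is held with clear lift. Carrying it to the blue tray.

Request:
servo_tool(
  deltas=[
    [0.03,-0.004,-0.01,0,0,0,0.3],
    [0.065,-0.009,-0.011,0.3,0.2,-1,0.3],
    [0.105,-0.015,-0.011,0.5,0.2,-2,0.3],
    [0.145,-0.02,-0.011,0.5,0.2,-2.5,0.3],
    [0.185,-0.026,-0.011,0.5,0.2,-2.5,0.3],
    [0.225,-0.031,-0.011,0.5,0.2,-2.5,0.3],
    [0.265,-0.037,-0.011,0.5,0.2,-2.5,0.3],
    [0.305,-0.042,-0.011,0.5,0.2,-2.5,0.3],
  ],
)

```text
time: 15.23
ee_pos: [0.5641, 0.1822, 0.1159]
eef_rot: [-0.003, 0.701, 0.713, -0.002]
wrist_force: [0.2, 0.4, -2.2]
gripper_width: 0.0463
```

```bash
python3 h.py .552 .317 .1 91
```

```text
t 15.23 pos [0.5641 0.1822 0.1159] jaw 90.9 w 0.0463 F [ 0.2  0.4 -2.2] 
 delta mm [134.9  -9.7  16.2] rot [-0.44 -0.07 -0.05] rows 3.3
```

Request:
servo_tool(
  deltas=[
    [0.038,-0.003,0,-0.4,0,0,0.3],
    [0.074,-0.005,0.004,-0.4,0,0,0.3],
    [0.105,-0.007,0.01,-0.4,0,0,0.3],
    [0.125,-0.009,0.016,-0.4,0,0,0.3],
    [0.133,-0.0097,0.016,-0.4,0,0,0.3],
    [0.135,-0.0097,0.016,-0.4,0,0,0.3],
    [0.135,-0.0097,0.016,-0.4,0,0,0.3],
  ],
)

```text
time: 15.82
ee_pos: [0.5512, 0.3166, 0.0986]
eef_rot: [-0.001, 0.701, 0.713, -0.001]
wrist_force: [0.4, 0.3, -1.2]
gripper_width: 0.0465
```

```bash
cat >> h.py <<'E'
def plane(c,x,y,z,r=.03,dz=.02,col=None):
    """robust top-plane fit: z = a + gx*dx + gy*dy"""
    W=cloud(c).reshape(-1,3);C=c["color"].reshape(-1,3).astype(int)
    with np.errstate(invalid="ignore"): k=(np.hypot(W[:,0]-x,W[:,1]-y)<r)&(abs(W[:,2]-z)<dz)
    if col is not None:k&=col(C)
    P=W[k]
    for _ in range(15):
        A=np.c_[np.ones(len(P)),P[:,0]-x,P[:,1]-y];s=np.linalg.lstsq(A,P[:,2],rcond=None)[0]
        e=P[:,2]-A@s; n=len(P); P=P[abs(e)<max(.0015,1.5*e.std())]
        if len(P)==n:break
    return len(P),s.round(4),P.mean(0).round(4),P[:,:2].min(0).round(4),P[:,:2].max(0).round(4)
E
python3 h.py .552 .317 .009 91; python3 - <<'E'
from h import *
c=camera("scene");cv2.imwrite("pics/s13.png",cv2.resize(c["color"][100:280,340:580,::-1],None,fx=3,fy=3));np.save("s13.npy",c,allow_pickle=True)
col=lambda C:(C[:,0]>C[:,2]*1.5)&(C[:,0]>60)
W=cloud(c).reshape(-1,3);C=c["color"].reshape(-1,3).astype(int)
k=col(C)&(np.hypot(W[:,0]-.552,W[:,1]-.317)<.045)&(W[:,2]>.05);P=W[k]
print(len(P),P.min(0),P.max(0),np.percentile(P[:,2],[1,50,99]))
zt=np.percentile(P[:,2],95)
print(plane(c,.552,.317,zt,.03,.006,col))
E
```

```text
t 15.82 pos [0.5512 0.3166 0.0986] jaw 91.0 w 0.0465 F [ 0.4  0.3 -1.2] 
 delta mm [ 0.3  1.1 89.6] rot [-0.17  0.   -0.01] rows 2.1
551 [0.53507778 0.28961521 0.0920409 ] [0.57633837 0.34186845 0.12786378] [0.09326858 0.11442204 0.12765341]
(136, array([ 0.1266, -0.0195,  0.0043]), array([0.5586, 0.3197, 0.1265]), array([0.5351, 0.2948]), array([0.5744, 0.3407]))
```

View pics/s13.png

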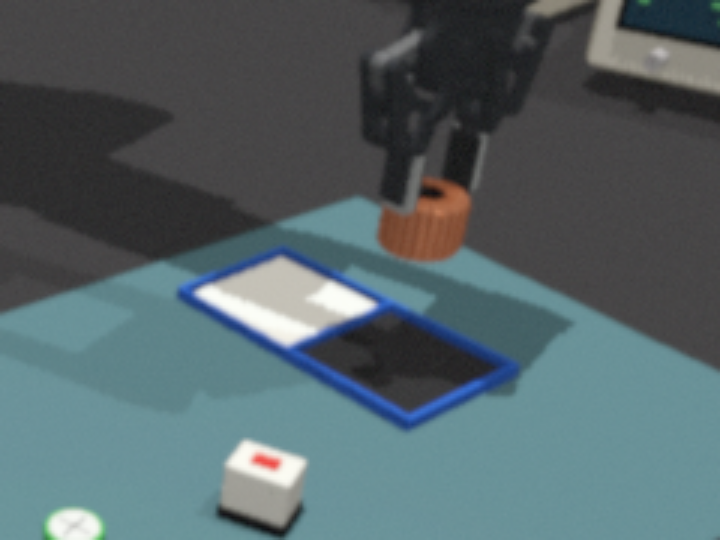

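The coil is level and centred over the dark compartment. Lowering it, then creeping down.

Request:
servo_tool(
  deltas=[
    [0,0.001,0.03,0,0,0,0.3],
    [0,0.001,0.058,0,0,0,0.3],
    [0,0.001,0.073,0,0,0,0.3],
    [0,0.001,0.08,0,0,0,0.3],
    [0,0.001,0.084,0,0,0,0.3],
    [0,0.001,0.086,0,0,0,0.3],
    [0,0.001,0.087,0,0,0,0.3],
    [0,0.001,0.087,0,0,0,0.3],
  ],
)

```text
time: 16.53
ee_pos: [0.5537, 0.3161, 0.0135]
eef_rot: [-0.0, 0.701, 0.713, 0.0]
wrist_force: [0.4, -0.7, -2.5]
gripper_width: 0.0458
```

Request:
servo_tool(
  deltas=[
    [0,0,0.001,0,0,0,0.3],
    [0,0,0.002,0,0,0,0.3],
    [0,0,0.003,0,0,0,0.3],
  ],
)

```text
time: 16.78
ee_pos: [0.5543, 0.3164, 0.0113]
eef_rot: [0.0, 0.701, 0.713, 0.001]
wrist_force: [-0.5, -0.9, -1.6]
gripper_width: 0.0458
```

Request:
servo_tool(
  deltas=[
    [0,0,0.001,0,0,0,0.3],
    [0,0,0.002,0,0,0,0.3],
    [0,0,0.002,0,0,0,0.3],
  ],
)

```text
time: 17.03
ee_pos: [0.5544, 0.3166, 0.0102]
eef_rot: [0.0, 0.701, 0.713, 0.001]
wrist_force: [-2.9, -1.5, 5.3]
gripper_width: 0.046
```

Request:
servo_tool(
  deltas=[
    [0,0,0,0,0,0,0.67],
    [0,0,0,0,0,0,0.67],
    [0,0,0,0,0,0,0.67],
    [0,0,0,0,0,0,0.67],
    [0,0,-0.01,0,0,0,0.67],
    [0,0,-0.03,0,0,0,0.67],
    [0,0,-0.065,0,0,0,0.7],
    [0,0,-0.1,0,0,0,1],
  ],
)

```text
time: 17.7
ee_pos: [0.5531, 0.316, 0.1106]
eef_rot: [-0.001, 0.701, 0.713, -0.0]
wrist_force: [0.1, -0.0, 1.3]
gripper_width: 0.0699
```

```bash
python3 h.py .4595 -.0024 .12 78; python3 - <<'E'
from h import *
c=camera("scene");cv2.imwrite("pics/s14.png",cv2.resize(c["color"][100:280,340:580,::-1],None,fx=3,fy=3))
col=lambda C:(C[:,0]>C[:,2]*1.5)&(C[:,0]>60)
print(plane(c,.552,.317,.038,.03,.006,col))
E
```

```text
t 17.7 pos [0.5531 0.316  0.1106] jaw 90.9 w 0.0699 F [ 0.1 -0.   1.3] 
 delta mm [-316.9  -98.8   -9.4] rot [-7.000e-02 -1.000e-02  1.293e+01] rows 8.0
(195, array([ 0.0385, -0.0171,  0.0233]), array([0.5576, 0.3129, 0.0383]), array([0.5334, 0.2913]), array([0.5786, 0.3376]))
```

View pics/s14.png

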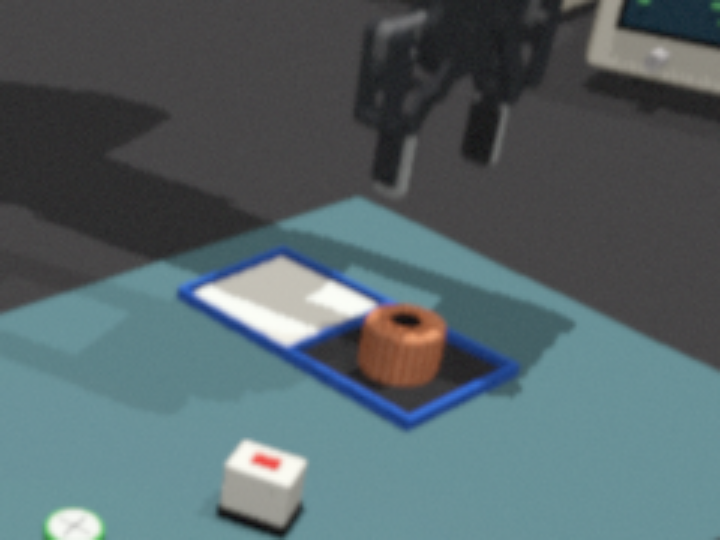

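The coil stands flat in the dark compartment. Now the orange cap.

Request:
servo_tool(
  deltas=[
    [-0.04,-0.012,-0.009,0,0,3,1],
    [-0.08,-0.025,-0.009,0,0,6,1],
    [-0.12,-0.037,-0.009,0,0,9,1],
    [-0.16,-0.05,-0.009,0,0,12.9,1],
    [-0.2,-0.062,-0.009,0,0,12.9,1],
    [-0.24,-0.075,-0.009,0,0,12.9,1],
    [-0.28,-0.087,-0.009,0,0,12.9,1],
    [-0.31,-0.097,-0.009,0,0,12.9,1],
  ],
)

```text
time: 18.42
ee_pos: [0.4657, 0.0042, 0.1274]
eef_rot: [0.003, 0.777, 0.63, 0.006]
wrist_force: [0.4, -0.9, -0.1]
gripper_width: 0.0856
```

```bash
python3 h.py .4595 -.0024 .06 78
```

```text
t 18.42 pos [0.4657 0.0042 0.1274] jaw 78.0 w 0.0856 F [ 0.4 -0.9 -0.1] 
 delta mm [-8.2 -5.5 67.3] rot [ 0.69 -0.38  0.04] rows 1.6
```

Request:
servo_tool(
  deltas=[
    [-0.006,-0.004,0.01,0.5,-0.4,0,1],
    [-0.008,-0.0055,0.035,0.7,-0.4,0,1],
    [-0.008,-0.0055,0.055,0.7,-0.4,0,1],
    [-0.008,-0.0055,0.065,0.7,-0.4,0,1],
    [-0.008,-0.0055,0.067,0.7,-0.4,0,1],
    [-0.008,-0.0055,0.067,0.7,-0.4,0,1],
  ],
)

```text
time: 18.92
ee_pos: [0.4593, -0.0017, 0.0601]
eef_rot: [-0.0, 0.777, 0.63, -0.001]
wrist_force: [-0.2, -0.9, -0.0]
gripper_width: 0.0858
```

```bash
python3 h.py .4595 -.0024 .007 78; python3 - <<'E'
from h import *
c=camera("scene");cv2.imwrite("pics/s15.png",cv2.resize(c["color"][150:330,200:440,::-1],None,fx=3,fy=3))
E
```

```text
t 18.92 pos [ 0.4593 -0.0017  0.0601] jaw 78.1 w 0.0858 F [-0.2 -0.9 -0. ] 
 delta mm [-0.6  0.4 53.1] rot [-0.08  0.02  0.07] rows 1.3
```

View pics/s15.png

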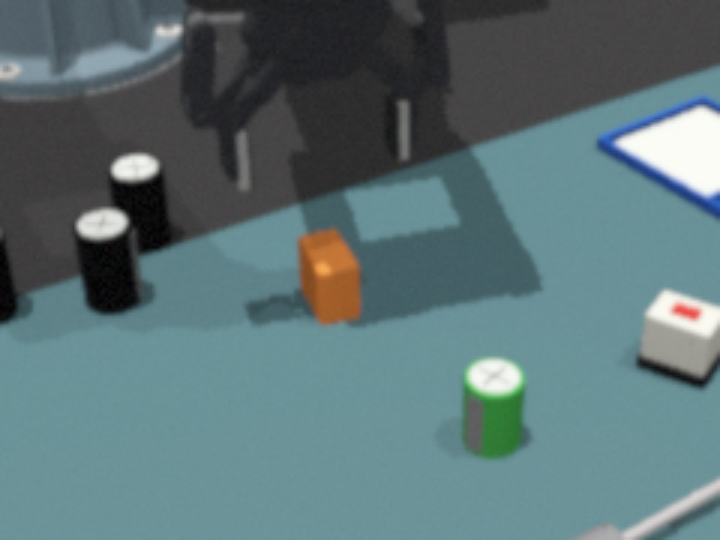

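The jaws straddle the orange cap (330,275). Going down and closing.

Request:
servo_tool(
  deltas=[
    [-0.0006,0,0.025,0,0,0,1],
    [-0.0006,0,0.043,0,0,0,1],
    [-0.0006,0,0.051,0,0,0,1],
    [-0.0006,0,0.053,0,0,0,1],
    [-0.0006,0,0.053,0,0,0,0.6],
    [-0.0006,0,0.053,0,0,0,0.5],
    [-0.0006,0,0.053,0,0,0,0.4],
    [-0.0006,0,0.053,0,0,0,0.4],
  ],
)

```text
time: 19.63
ee_pos: [0.4608, -0.0027, 0.0088]
eef_rot: [0.001, 0.777, 0.63, 0.0]
wrist_force: [0.3, -0.1, 0.1]
gripper_width: 0.0389
```

```bash
python3 h.py .4595 -.0024 .007 78
```

```text
t 19.63 pos [ 0.4608 -0.0027  0.0088] jaw 78.1 w 0.0389 F [ 0.3 -0.1  0.1] 
 delta mm [-0.  -1.3  1.8] rot [0.12 0.03 0.09] rows 0.1
```

Request:
servo_tool(
  deltas=[
    [0,0,0,0,0,0,0.05],
    [0,0,0,0,0,0,0.05],
    [0,0,0,0,0,0,0.05],
    [0,0,0,0,0,0,0.05],
    [0,0,0,0,0,0,0.05],
    [0,0,-0.01,0,0,0,0.05],
    [0,0,-0.03,0,0,0,0.05],
    [0,0,-0.06,0,0,0,0.05],
  ],
)

```text
time: 20.3
ee_pos: [0.4583, -0.0021, 0.0678]
eef_rot: [-0.001, 0.777, 0.63, -0.001]
wrist_force: [0.3, -0.4, -0.8]
gripper_width: 0.0237
```

```bash
python3 h.py .45 .311 .11 90; python3 - <<'E'
from h import *
c=camera("scene");cv2.imwrite("pics/s16.png",cv2.resize(c["color"][150:330,200:440,::-1],None,fx=3,fy=3))
E
```

```text
t 20.3 pos [ 0.4583 -0.0021  0.0678] jaw 78.1 w 0.0237 F [ 0.3 -0.4 -0.8] 
 delta mm [304.6 -73.  -42.1] rot [-1.900e-01 -1.000e-02 -1.193e+01] rows 7.6
```

View pics/s16.png

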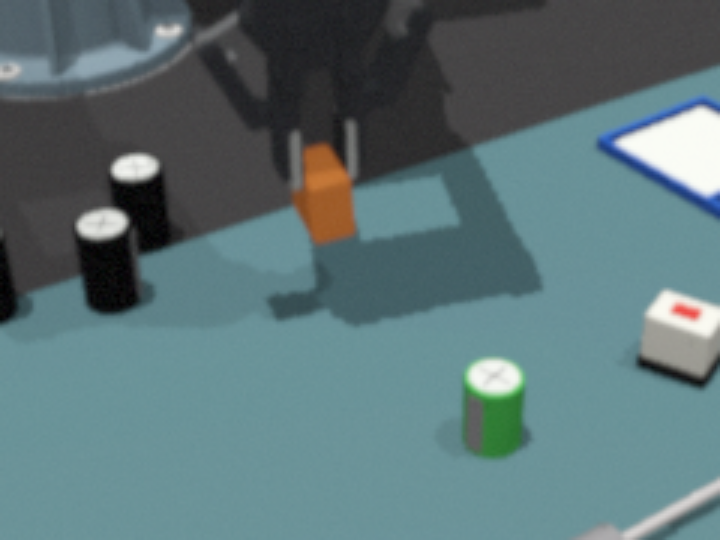

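The cap is held. Carrying it over, then I'll check its tilt at hover.

Request:
servo_tool(
  deltas=[
    [0.015,-0.003,-0.03,0,0,0,0.05],
    [0.05,-0.012,-0.042,0,0,-2,0.05],
    [0.09,-0.021,-0.042,0,0,-5,0.05],
    [0.13,-0.031,-0.042,0,0,-8,0.05],
    [0.17,-0.041,-0.042,0,0,-11,0.05],
    [0.208,-0.05,-0.042,0,0,-11.9,0.05],
    [0.245,-0.059,-0.042,0,0,-11.9,0.05],
    [0.27,-0.065,-0.042,0,0,-11.9,0.05],
  ],
)

```text
time: 21.02
ee_pos: [0.4545, 0.2778, 0.1166]
eef_rot: [0.003, 0.706, 0.708, 0.002]
wrist_force: [0.7, -0.3, -0.6]
gripper_width: 0.0241
```

```bash
python3 h.py .45 .311 .1 90
```

```text
t 21.02 pos [0.4545 0.2778 0.1166] jaw 90.1 w 0.0241 F [ 0.7 -0.3 -0.6] 
 delta mm [33.3 -4.6 16.5] rot [0.46 0.07 0.1 ] rows 0.9
```

Request:
servo_tool(
  deltas=[
    [0.02,-0.004,0.01,0.3,0,0,0.05],
    [0.031,-0.0046,0.016,0.4,0,0,0.05],
    [0.033,-0.0046,0.0165,0.4,0,0,0.05],
    [0.033,-0.0046,0.0165,0.4,0,0,0.05],
  ],
)

```text
time: 21.35
ee_pos: [0.4494, 0.3105, 0.0995]
eef_rot: [0.001, 0.706, 0.708, -0.001]
wrist_force: [-0.1, 0.0, -0.1]
gripper_width: 0.0243
```

```bash
python3 h.py .45 .311 .01 90; python3 - <<'E'
from h import *
c=camera("scene");cv2.imwrite("pics/s17.png",cv2.resize(c["color"][100:280,320:560,::-1],None,fx=3,fy=3));np.save("s17.npy",c,allow_pickle=True)
W=cloud(c).reshape(-1,3);C=c["color"].reshape(-1,3).astype(int)
k=(C[:,0]>90)&(C[:,0]>C[:,2]*2.2)&(abs(W[:,0]-.45)<.04)&(abs(W[:,1]-.311)<.04)&(W[:,2]>.06);P=W[k]
print(len(P),P.min(0),P.max(0))
for z in np.arange(.08,.14,.005):
    q=P[(P[:,2]>=z)&(P[:,2]<z+.005)]
    if len(q)>5:print(round(z,3),len(q),q[:,0].max().round(4),np.percentile(q[:,1],[2,98]).round(4))
E
```

```text
t 21.35 pos [0.4494 0.3105 0.0995] jaw 90.2 w 0.0243 F [-0.1  0.  -0.1] 
 delta mm [ 0.7  0.6 89.5] rot [-0.01  0.13  0.17] rows 2.1
408 [0.42667891 0.29387068 0.09006048] [0.47157225 0.32468379 0.13191211]
0.09 43 0.47 [0.2979 0.3212]
0.095 48 0.4708 [0.2972 0.3191]
0.1 52 0.4703 [0.2976 0.3206]
0.105 56 0.4698 [0.2964 0.3211]
0.11 55 0.4711 [0.2963 0.3233]
0.115 45 0.4706 [0.2957 0.3185]
0.12 30 0.471 [0.2962 0.3196]
0.125 52 0.4716 [0.2974 0.3229]
0.13 27 0.4677 [0.3067 0.322 ]
```

View pics/s17.png

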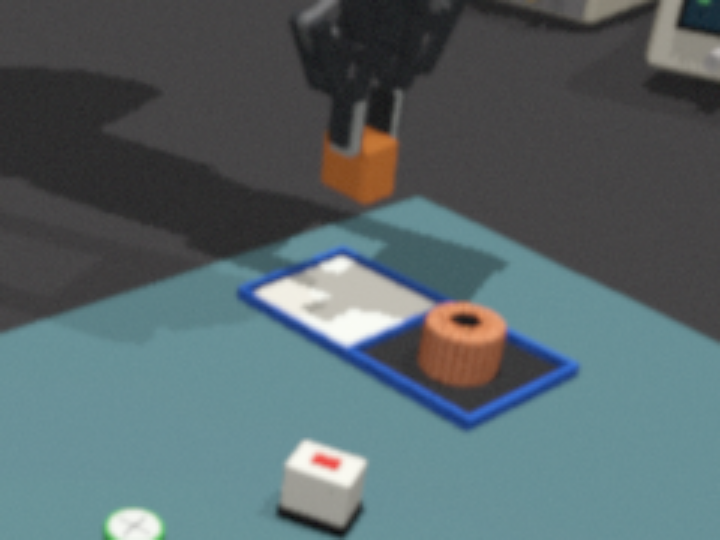

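The cap is upright: its faces are constant with height. It's centred, with the bottom at about 0.09. Lowering.

Request:
servo_tool(
  deltas=[
    [0,0,0.03,0,0,0,0.05],
    [0,0,0.056,0,0,0,0.05],
    [0,0,0.071,0,0,0,0.05],
    [0,0,0.079,0,0,0,0.05],
    [0,0,0.082,0,0,0,0.05],
    [0,0,0.084,0,0,0,0.05],
    [0,0,0.085,0,0,0,0.05],
    [0,0,0.085,0,0,0,0.05],
  ],
)

```text
time: 22.07
ee_pos: [0.451, 0.3099, 0.016]
eef_rot: [0.001, 0.707, 0.708, 0.0]
wrist_force: [0.5, 0.7, -0.1]
gripper_width: 0.0237
```

Request:
servo_tool(
  deltas=[
    [0,0,0.001,0,0,0,0.05],
    [0,0,0.002,0,0,0,0.05],
    [0,0,0.003,0,0,0,0.05],
  ],
)

```text
time: 22.32
ee_pos: [0.4515, 0.3101, 0.0135]
eef_rot: [0.002, 0.707, 0.708, 0.001]
wrist_force: [0.2, 0.9, -1.1]
gripper_width: 0.0243
```

Request:
servo_tool(
  deltas=[
    [0,0,0.001,0,0,0,0.05],
    [0,0,0.002,0,0,0,0.05],
    [0,0,0.002,0,0,0,0.05],
  ],
)

```text
time: 22.57
ee_pos: [0.4517, 0.3103, 0.0125]
eef_rot: [0.002, 0.706, 0.708, 0.001]
wrist_force: [-3.0, -1.3, 8.4]
gripper_width: 0.0245
```

Contact is at 8 N. Releasing and lifting.

Request:
servo_tool(
  deltas=[
    [0,0,0,0,0,0,0.5],
    [0,0,0,0,0,0,0.5],
    [0,0,0,0,0,0,0.5],
    [0,0,0,0,0,0,0.5],
    [0,0,-0.01,0,0,0,0.5],
    [0,0,-0.03,0,0,0,0.5],
    [0,0,-0.065,0,0,0,0.5],
    [0,0,-0.1,0,0,0,0.5],
  ],
)

```text
time: 23.23
ee_pos: [0.4501, 0.3099, 0.113]
eef_rot: [0.001, 0.706, 0.708, -0.0]
wrist_force: [0.5, 0.1, 0.6]
gripper_width: 0.0428
```

```bash
python3 h.py .3 .45 .2 90
```

```text
t 23.23 pos [0.4501 0.3099 0.113 ] jaw 90.1 w 0.0428 F [0.5 0.1 0.6] 
 delta mm [ 140.2 -149.8  -87.4] rot [0.05 0.12 0.11] rows 5.3
```

Request:
servo_tool(
  deltas=[
    [0.02,-0.02,-0.05,0,0,0,0.5],
    [0.05,-0.05,-0.09,0,0,0,0.5],
    [0.08,-0.085,-0.09,0,0,0,0.5],
    [0.11,-0.12,-0.09,0,0,0,0.5],
    [0.14,-0.15,-0.09,0,0,0,0.5],
    [0.165,-0.175,-0.09,0,0,0,0.5],
    [0.19,-0.205,-0.09,0,0,0,0.5],
    [0.215,-0.235,-0.09,0,0,0,0.5],
  ],
)

```text
time: 23.9
ee_pos: [0.2304, 0.511, 0.2035]
eef_rot: [0.001, 0.706, 0.708, 0.0]
wrist_force: [0.0, 0.8, -0.2]
gripper_width: 0.043
```

Request:
servo_tool(
  deltas=[
    [0.01,-0.02,0,0,0,0,0.5],
    [0.02,-0.03,0,0,0,0,0.5],
    [0.02,-0.03,0,0,0,0,0.5],
    [0.02,-0.03,0,0,0,0,0.5],
  ],
)

```text
time: 24.23
ee_pos: [0.1999, 0.5311, 0.2039]
eef_rot: [0.001, 0.706, 0.708, 0.0]
wrist_force: [0.9, -0.3, -0.1]
gripper_width: 0.0423
```

```bash
python3 - <<'E'
from h import *
c=camera("top");cv2.imwrite("pics/t20.png",c["color"][:,:,::-1]);c0=np.load("top0.npy",allow_pickle=True).item()
s=camera("scene");cv2.imwrite("pics/s20.png",s["color"][:,:,::-1])
K=np.array([[c["fx"],0,c["cx"]],[0,c["fy"],c["cy"]],[0,0,1]])
T={"blue":(.5009,.3139,3.33),"yellow":(.501,-.324,-1.9)}
for n,t,sx,h in [("coil","blue",51,.039),("film","blue",-51,.043),("sink","yellow",-51,.043),("black","yellow",51,.059)]:
    tx,ty,a=T[t];a=np.radians(a);x=tx+sx/1000*np.cos(a);y=ty+sx/1000*np.sin(a)
    p=cv2.projectPoints(np.array([[x,y,h]]),np.array(c["rvec"]),np.array(c["tvec"]),K,None)[0].ravel().astype(int)
    r=top_of(c,(p[0]-27,p[1]-27,p[0]+27,p[1]+27),h-.001)
    d=r["rc"]-[tx,ty];l=np.array([[np.cos(a),np.sin(a)],[-np.sin(a),np.cos(a)]])@d
    print(n,r["n"],r["zmed"].round(4),r["rc"].round(4),np.round(r["wl"],1),"in tray mm",(l*1000).round(1))
    print("   plane slope",plane(c,*r["rc"],h-.001,.016,.004)[:2])
for n,b,h in [("green",(290,168,320,198),.044),("relay",(222,160,255,197),.038),("driver",(255,118,362,145),.022)]:
    print(n,(1000*(top_of(c,b,h,.012)["rc"]-top_of(c0,b,h,.012)["rc"])).round(2))
print(cyl(s,.555,-.326,.012,.05,.0175),get_obs()["time"],get_obs()["ee_pos"])
E
```

```text
coil 565 0.0375 [0.553  0.3116] [47.4 49. ] in tray mm [51.9 -5.3]
   plane slope (153, array([0.0381, 0.0036, 0.0025]))
film 353 0.041 [0.4498 0.3078] [42.4 27.9] in tray mm [-51.3  -3.1]
   plane slope (137, array([ 0.0411,  0.0042, -0.0069]))
sink 439 0.0404 [ 0.4506 -0.3238] [42.9 44. ] in tray mm [-50.4  -1.5]
   plane slope (77, array([0.0416, 0.029 , 0.0125]))
black 294 0.0579 [ 0.5516 -0.3262] [35.3 34. ] in tray mm [50.7 -0.5]
   plane slope (139, array([ 0.0583, -0.0155, -0.0076]))
green [0. 0.]
relay [0.07 0.04]
driver [0. 0.]
(522, array([ 5.523e-01, -3.252e-01, -2.000e-04, -4.000e-04]), np.float64(0.00055)) 24.3333 [0.20112302 0.53045279 0.20369277]
```

View pics/t20.png

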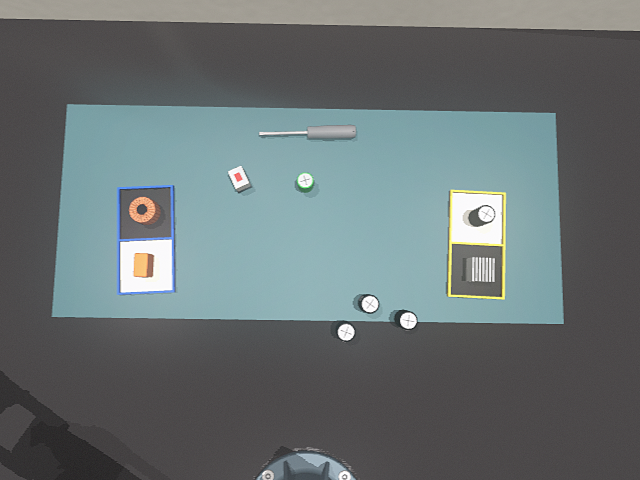

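View pics/s20.png

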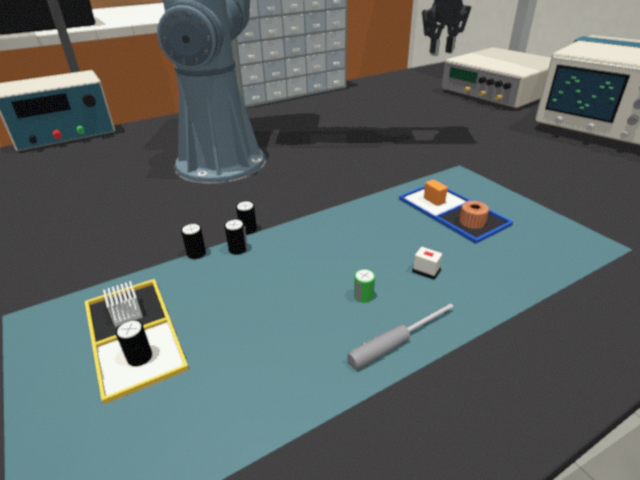

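All four parts are upright, within about 5 mm of centre and at the right heights, and the bystanders haven't moved. The arm is clear, so I'm handing in.

```bash
python3 -c "
from plant import hand_in
print(hand_in())"
```

```text
the job is handed in; nothing more can be done
None
```

Both kits are made up and handed in at about 24 s of the 106 s allowed; no verdict was reported. The coil and the orange capacitor are in the blue tray, and the heat sink and the black capacitor (the farthest of the four look-alikes) are in the yellow tray. Each was set down on contact, then released.

**Last checks, with the arm clear:**

| Part | Off the compartment middle, x / y (mm) |
|---|---|
| Coil | +0.9 / −5.3 |
| Orange capacitor | −0.3 / −3.1 |
| Heat sink | +0.6 / −1.5 |
| Black capacitor | −0.3 / −0.5 |

- **Upright:** the top faces of all four are within 0.03 rad of level, and their heights match resting on the tray floors, within the camera's 1–2 mm bias.
- **Bystanders:** the green capacitor, relay and screwdriver moved less than 0.1 mm in the picture.

**What went wrong or disagreed:**
- The black capacitor leaned about 0.10 rad in the grip. I turned the tool to straighten it before setting it down, and it stands vertical now.
- The jaws read 2 mm less than the given size for the heat sink, orange capacitor and black capacitor, and about 6 mm less for the coil.

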